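# Load an insulation-resistance clamp, shim it snug and switch the tester on

## Task

The insulation tester was left live on its right-hand range key: first press the wide standby key fully so that it latches and the range key pops up. Then lay the white specimen bar in the clamp, pushed back against the stop, and slide spacer plates in on top of it one at a time, tabs to the front and each right back against the stop, until the pile is snug under the sprung contact foot and has just lifted it; leave the spare plates lying on the bench. Finally move the clear guard from its block into the slots at the front of the clamp, fully down, and press the middle key so that it latches and standby pops up, without knocking over or pushing away the bottles.

Things in the scene. Friction and masses are not known exactly. Their poses are not given: they have to be found in the camera images.
- clamp: grey fixed clamp, base 172x116 mm; origin on the bench under the foot's middle, x to the column, -x the open front. Stage top z 30, from x -27 to the stop (column face) at x +20. Cheeks y +-21.5, 62 high, x -18 to 20, flared to x -30. Arm 40 wide, z 78-94, from the column to x -10. Front posts at x -90, y 37.5 to 56.5 each side, 62 high. At home a bar's origin is at x -20, y 0; a spacer's at 0, 0
- guard_slot (a point): where the middle of the guard's lower edge comes when fully down in the clamp's front posts: clamp x -90 mm, y 0, z 12 mm. The posts' slots are 9 mm wide (clamp x), 97 mm between their end walls (clamp y), flared at the top
- foot (a joint): lift (m) of the clamp's sprung brass foot, 0 to 0.0075; at 0 its underside is 60 mm above the bench. 26 mm wide, flat from clamp x -16 to 18 mm, toe turned up 11 mm to x -33 mm. Presses down 3.8 N plus 0.5 N per mm. A loose plate slides in freely; the one that makes the pile snug is felt as 5 to 15 N of push and lifts the foot 3 to 4 mm; no further plate fits
- tester: grey insulation tester, 124 (x) x 160 (y) mm, fixed; origin on the bench under its middle, -x its front, +y its left. The front half is a level deck 46 mm high with a row of three keys at x -26 mm; behind x = +9 mm it rises to 78 mm with a display
- key_standby (a joint): travel (m) of the wide standby key, the left one (cap 20x36 mm): 0 up, 0.011 bottom, latched about 0.009. The keys are interlocked: a key pressed to the bottom latches and the one that was latched pops up. Pressing takes about 5 N
- key_low (a joint): travel of the middle key (low range, 20 x 22 mm cap), in m, as for key_standby
- key_high (a joint): travel of the right-hand key (high range, 20 x 22 mm cap), in m, as for key_standby; latched at the start
- key_standby_top (a point): middle of the top face of the standby key; 62 mm above the bench when up, 53 mm when latched
- key_low_top (a point): middle of the top face of the middle key, 34 to 40 mm from its neighbours' middles
- key_high_top (a point): middle of the top face of the right-hand key
- guard_block: grey slotted storage block fixed on the bench, 44 x 116 x 40 mm; its slot, along its y, holds the guard upright with the guard's lower edge 8 mm above the bench; slot 9 mm wide, 32 mm deep
- guard: clear panel in a grey frame, 5 mm thick (along its x), 92 mm wide (y), 72 mm high, with a black grip bar on its top edge: 14 mm thick (x), 56 mm long (y), from 72 to 90 mm above its lower edge. Origin in the middle of its lower edge, z up; either face may be to the front. 0.07 kg. It stands in guard_block at the start
- spacer_1: loose aluminium spacer plate, 6 mm thick: a plate 40 (x) x 36 (y) mm and a tab 16 mm wide that reaches 44 mm farther in -x (to x = -64 mm). Origin in the middle of the underside of the 40 x 36 mm plate. About 0.05 kg. All spacers are alike; each lies flat, tab towards the robot. Four or five are present
- spacer_2: loose aluminium spacer plate, 6 mm thick: a plate 40 (x) x 36 (y) mm and a tab 16 mm wide that reaches 44 mm farther in -x (to x = -64 mm). Origin in the middle of the underside of the 40 x 36 mm plate. About 0.05 kg. All spacers are alike; each lies flat, tab towards the robot. Four or five are present
- spacer_3: loose aluminium spacer plate, 6 mm thick: a plate 40 (x) x 36 (y) mm and a tab 16 mm wide that reaches 44 mm farther in -x (to x = -64 mm). Origin in the middle of the underside of the 40 x 36 mm plate. About 0.05 kg. All spacers are alike; each lies flat, tab towards the robot. Four or five are present
- spacer_4: loose aluminium spacer plate, 6 mm thick: a plate 40 (x) x 36 (y) mm and a tab 16 mm wide that reaches 44 mm farther in -x (to x = -64 mm). Origin in the middle of the underside of the 40 x 36 mm plate. About 0.05 kg. All spacers are alike; each lies flat, tab towards the robot. Four or five are present
- spacer_5: loose aluminium spacer plate, 6 mm thick: a plate 40 (x) x 36 (y) mm and a tab 16 mm wide that reaches 44 mm farther in -x (to x = -64 mm). Origin in the middle of the underside of the 40 x 36 mm plate. About 0.05 kg. All spacers are alike; each lies flat, tab towards the robot. Four or five are present
- bar_thin: white ceramic specimen bar, 80 (x) x 36 (y) x 9 mm, loose, lying flat, origin in the middle of its underside, about 77 g. Exactly one of the three bars is present
- bar_mid: white ceramic specimen bar, 80 (x) x 36 (y) x 15 mm, loose, lying flat, origin in the middle of its underside, about 95 g. Exactly one of the three bars is present
- bar_thick: white ceramic specimen bar, 80 (x) x 36 (y) x 21 mm, loose, lying flat, origin in the middle of its underside, about 113 g. Exactly one of the three bars is present
- dropper_1: small black dropper bottle, 25 mm across, 68 mm high, a bystander, origin under its foot; leave it where it stands
- bottle_a: brown reagent bottle, 36 mm across, 68 mm high, a bystander, origin under its foot; leave it where it stands
- bottle_b: brown reagent bottle, 42 mm across, 71 mm high, a bystander, origin under its foot; leave it where it stands
- bottle_c: brown reagent bottle, 35 mm across, 62 mm high, a bystander, origin under its foot; leave it where it stands

How it is judged:
On the way, in this order (a step that is already met when the one before it is completed fails the run):
1. the standby key is latched down and both range keys are up (value of joint key_standby above 0.006 m and value of joint each of key_low, key_high below 0.003 m), for 0.2 s.
2. the specimen bar lies in the clamp against the stop, released (x of bar_thin in the frame of clamp between -0.026 and -0.014 m and y of bar_thin in the frame of clamp between -0.008 and 0.008 m and z of bar_thin in the frame of clamp between 0.026 and 0.034 m and angle between the x axis of each of bar_thin, bar_mid, bar_thick and the x axis of clamp, either way round below 0.2 rad and x of bar_mid in the frame of clamp between -0.026 and -0.014 m and y of bar_mid in the frame of clamp between -0.008 and 0.008 m and z of bar_mid in the frame of clamp between 0.026 and 0.034 m and x of bar_thick in the frame of clamp between -0.026 and -0.014 m and y of bar_thick in the frame of clamp between -0.008 and 0.008 m and z of bar_thick in the frame of clamp between 0.026 and 0.034 m and contact force between the fingers and spacer_1 below 0.1 N and contact force between the fingers and spacer_2 below 0.1 N and contact force between the fingers and spacer_3 below 0.1 N and contact force between the fingers and spacer_4 below 0.1 N and contact force between the fingers and spacer_5 below 0.1 N and contact force between the fingers and bar_thin below 0.1 N and contact force between the fingers and bar_mid below 0.1 N and contact force between the fingers and bar_thick below 0.1 N), for 0.2 s.
3. the pile of spacers is home and snug: the contact foot is lifted, plates released (all of step 2 and ((x of spacer_1 in the frame of clamp between -0.006 and 0.006 m and y of spacer_1 in the frame of clamp between -0.008 and 0.008 m and z of spacer_1 in the frame of clamp above 0.026 m and angle between the x axis of spacer_1 and the x axis of clamp, either way round below 0.2 rad) or height (world z) of spacer_1 below 0.008 m) and ((x of spacer_2 in the frame of clamp between -0.006 and 0.006 m and y of spacer_2 in the frame of clamp between -0.008 and 0.008 m and z of spacer_2 in the frame of clamp above 0.026 m and angle between the x axis of spacer_2 and the x axis of clamp, either way round below 0.2 rad) or height (world z) of spacer_2 below 0.008 m) and ((x of spacer_3 in the frame of clamp between -0.006 and 0.006 m and y of spacer_3 in the frame of clamp between -0.008 and 0.008 m and z of spacer_3 in the frame of clamp above 0.026 m and angle between the x axis of spacer_3 and the x axis of clamp, either way round below 0.2 rad) or height (world z) of spacer_3 below 0.008 m) and ((x of spacer_4 in the frame of clamp between -0.006 and 0.006 m and y of spacer_4 in the frame of clamp between -0.008 and 0.008 m and z of spacer_4 in the frame of clamp above 0.026 m and angle between the x axis of spacer_4 and the x axis of clamp, either way round below 0.2 rad) or height (world z) of spacer_4 below 0.008 m) and ((x of spacer_5 in the frame of clamp between -0.006 and 0.006 m and y of spacer_5 in the frame of clamp between -0.008 and 0.008 m and z of spacer_5 in the frame of clamp above 0.026 m and angle between the x axis of spacer_5 and the x axis of clamp, either way round below 0.2 rad) or height (world z) of spacer_5 below 0.008 m) and value of joint foot between 0.0015 and 0.0055 m), for 0.3 s.
4. the guard stands fully down in the slots of the clamp (x of guard in the frame of clamp between -0.096 and -0.084 m and y of guard in the frame of clamp between -0.006 and 0.006 m and z of guard in the frame of clamp below 0.016 m and angle between guard's own z axis and vertical below 0.15 rad and angle between the x axis of guard and the x axis of clamp, either way round below 0.15 rad), for 0.2 s.
5. the middle key is latched down and standby has popped up (value of joint each of key_standby, key_high below 0.003 m and value of joint key_low above 0.006 m), for 0.2 s.
At the end, for the whole second after the job is handed in: Bar and inserted spacers within 6 mm of the stop, 8 mm of the middle, 0.2 rad of square; foot lifted 1.5 to 5.5 mm; other spacers on the bench; guard within 6 mm of its slot, under 4 mm from fully down, upright; middle key latched (over 6 mm), the others up (under 3 mm); all released (all of step 3 and all of step 4 and all of step 5 and linear speed of guard below 0.02 m/s); the robot touches nothing.
It fails at once if a bottle is pushed away by over 30 mm or knocked over (distance of any of dropper_1, bottle_a, bottle_b, bottle_c from where it was at the start of the episode above 0.03 m or angle between any of dropper_1, bottle_a, bottle_b, bottle_c's own z axis and vertical above 0.6 rad).
Of bar_thin, bar_mid, bar_thick only 1 to 1 are there at a start; the rules pass over those that are not, and their reading is None.
Of spacer_1, spacer_2, spacer_3, spacer_4, spacer_5 only 4 to 5 are there at a start; the rules pass over those that are not, and their reading is None.
At some moment in a run one of spacer_5, bar_thin, bar_mid, bar_thick may be knocked a few centimetres aside while the robot is not near it.
It also fails if it takes over 210 s, if anything falls off the work surface, if the arm or the gripper's body presses on something with over 40 N, if the wrist force passes 120 N, or if a joint passes its speed limit or range.

## Robot

A 6-joint arm with a two-finger parallel gripper is mounted at the origin on a cart in front of the work surface, level with it; the furniture and walls round the work are solid. World frame = base frame: x ahead of the robot, y to its left, z up, the work surface at z = 0. Lengths are in m, angles in rad, forces in N, time in s.
With the tool pointing down it reaches from about 0.375 to 0.9 m from the base axis. Payload 3.1 kg.
Tool frame: the origin (TCP) lies at the very end of the fingers, on their centre line; the grasp point (between the pads) lies 19 mm behind it (grip_depth is the distance from the TCP to the grasp point, in m); z points along the fingers, y is the line along which they close (so a half turn about z gives the same grasp; the last joint's range is limited). The gripper opens to 85 mm and grips with 20 to 120 N. Pads are 22 mm wide; open, the fingers measure 114 mm over their backs; the gripper's body (76 mm by 85 mm) begins 54 mm behind the grasp point. The pads swing forward as they close: fully open they stand 13 mm farther back than shut.
Start: joints at [-1.496, 0.527, 1.433, -0, 1.181, -0.178], TCP at [0.157, -0.605, 0.192] pointing down, gripper open.
Joint ranges: [-3.08, 3.08], [-0.75, 2.2], [0.22, 2.44], [-1.43, 4.57], [0, 2.65], [-2.85, 2.85]. Speed limits (rad/s): [2.79, 2.79, 3.14, 3.14, 3.14, 3.14].

## Interface

Orientations are given as a unit quaternion [x, y, z, w].
In Python, from station import * gives the robot as it stands.
- The arm moves only by the tool apply_moves, never from a script. Its argument "plan" is a list of rows, each a list of 7 numbers: the shift along the tool's x, y, z in m, then the turn, a rotation vector about the tool's x, y, z in rad, then the gripper command: -1 is fully open, 1 is shut, values between are in proportion. In form: [[dx, dy, dz, wx, wy, wz, jaw], ...]. A call has 1 to 8 rows; each row shifts and turns the commanded pose from where the row before left it, along the tool's axes as they then stand; what a row does not reach is not made up. A row lasts 1/8 s, in which the tool goes at most 62.5 mm and 10.7 degrees, less where a joint would pass 70% of its speed; a pose out of reach is approached as far as the arm can. A call is refused whole if a number of a shift passes 0.0625 or a number of a turn 0.188, either way. A call with a gripper value outside its range is refused whole. The fingers move at their own pace and stop on an object; "force" is the grip in N (left out, the last holds). Time passes only in rows, so rows that do not move let the fingers close. It gives the time, the measured TCP pose, the force, the opening and the grip force at its end, in the units of the state.
- sense(): the state, without advancing time (a new reading comes with each control period).
- snapshot(name): name is "scene" or "top"; returns the picture (480x640x3 uint8, red, green, blue); there is no depth.
- calibration(name): a dict with "camera_matrix" (3x3 intrinsics, pixels), "R" (3x3) and "t" (3): a world point X has camera coordinates R X + t. Camera axes: x right, y down, z forward; pixel columns grow to the right and rows downward; lengths in m; the calibration is good to about 2 mm. A picture is of the moment at which its call begins. calibration takes no time and is no camera call.
- sign_off(): hands the job in; it is judged then, once.
The state is a dict: "t": time; "q": joint angles; "qd": joint speeds; "tau": joint torques, N m; "tcp_pos": TCP position; "tool_rot": TCP orientation; "force": force on the tool from outside, world axes, zero at the start; "ft_torque": the same for the moment, N m; "finger_gap": opening from 0.0 (shut) to 1.0 (fully open); "gripper_force": force on a finger pad.
Only numpy, scipy, OpenCV 4.12 (cv2) and the standard library are available. Lean on these libraries where they do the work, as an engineer would, in place of code of your own. Each camera call takes 0.05 s, during which the arm holds its last target. There are 200 camera calls.

## Working session

There is one attempt and no reset: what is moved stays moved. The work goes in short steps, Python scripts to look and compute and a tool call to move; the robot and the scene stay as the last step left them, time stands still between calls to the robot, and variables do not carry over. Pictures are saved under pics/ and viewed, at most 14 in all, crops included, and the job is handed in when it is done.

Besides the shell and the picture viewer there is one more tool, called after "Call:" by a JSON object that holds its "name" and its "arguments". apply_moves: Moves the arm, as the interface text tells. Its arguments: {"type":"object","properties":{"plan":{"type":"array"},"force":{"type":"number"}},"required":["plan"]}

```bash
mkdir -p pics; ls; python3 - <<'E'
from station import *
import cv2
for n in("scene","top"):
    im=snapshot(n); cv2.imwrite(f"pics/{n}0.png",im[:,:,::-1]); c=calibration(n); print(n,c["camera_matrix"],c["R"],c["t"])
print(sense())
E
```

```text
pics
scene [[509.48690313   0.         316.05439975]
 [  0.         509.48690313 236.01943446]
 [  0.           0.           1.        ]] [[-0.60263396 -0.79800797  0.00394803]
 [-0.42364211  0.31572258 -0.84902686]
 [ 0.67628372 -0.51332498 -0.52833493]] [0.28619043 0.29064485 0.79361274]
top [[619.75284185   0.         322.53111202]
 [  0.         619.75284185 238.90600943]
 [  0.           0.           1.        ]] [[-0.02970003 -0.99951282 -0.00959305]
 [-0.99140171  0.0306799  -0.12720611]
 [ 0.12743845  0.00573254 -0.99182991]] [-0.01634012  0.52280279  1.68006586]
{'t': 0.1, 'q': array([-1.49552288e+00,  5.28366240e-01,  1.43374853e+00, -2.48365667e-05,
        1.18138230e+00, -1.78498308e-01]), 'qd': array([ 0.000426  , -0.00146678, -0.00219311, -0.00184412,  0.00062469,
       -0.00059655]), 'tau': array([-4.80969102e-04, -4.43305135e+01, -1.78586483e+01, -1.74111951e-04,
        3.84503874e-03,  9.33931716e-06]), 'tcp_pos': array([ 0.15687899, -0.60426915,  0.19094396]), 'tool_rot': array([ 9.91959734e-01,  1.26550306e-01,  3.76551454e-05, -9.51531601e-04]), 'force': array([ 0.77503533, -0.14012624,  0.37711917]), 'ft_torque': array([ 0.01165603, -0.00903446,  0.03367482]), 'gripper_force': 0.0, 'finger_gap': 0.9995453769703811}
```

View pics/scene0.png

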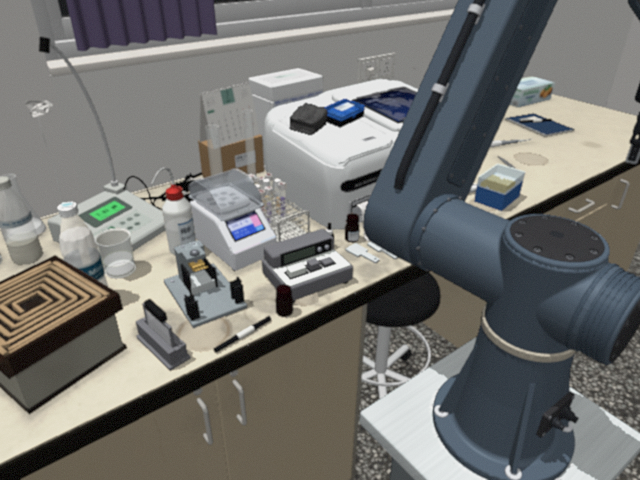

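View pics/top0.png

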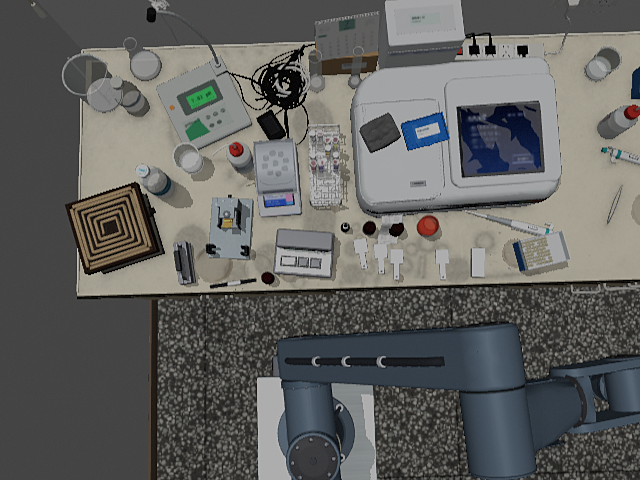

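The top view shows the clamp at about (230,228), the guard block (183,262), the tester (305,253), four spacers at (362,252), (380,258), (397,262) and (442,262), and the bar at (478,262). Bottles and dropper are at (268,278), (370,228), (397,229) and (346,228). I'll zoom in next.

```bash
python3 - <<'E'
import cv2
im=cv2.imread("pics/top0.png")
a=cv2.resize(im[190:300,165:335],None,fx=4.6,fy=4.6,interpolation=cv2.INTER_CUBIC)
b=cv2.resize(im[205:290,330:500],None,fx=4.6,fy=4.6,interpolation=cv2.INTER_CUBIC)
cv2.imwrite("pics/ta.png",a);cv2.imwrite("pics/tb.png",b)
E
```

```text
(no output)
```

View pics/ta.png

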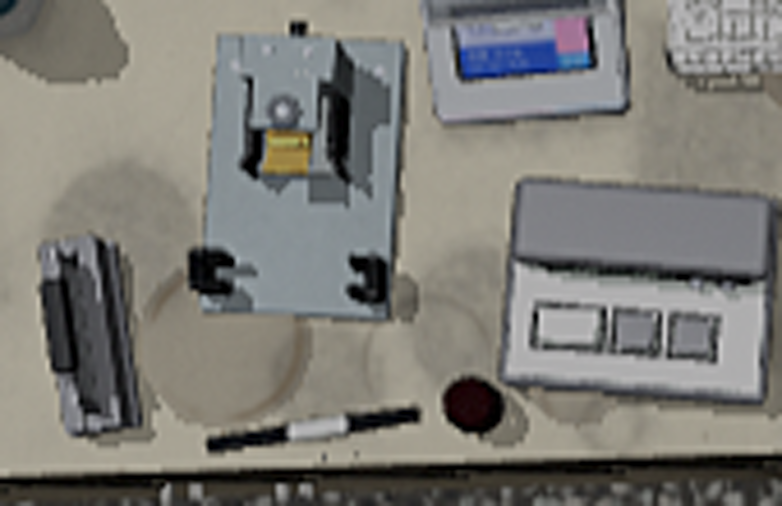

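View pics/tb.png

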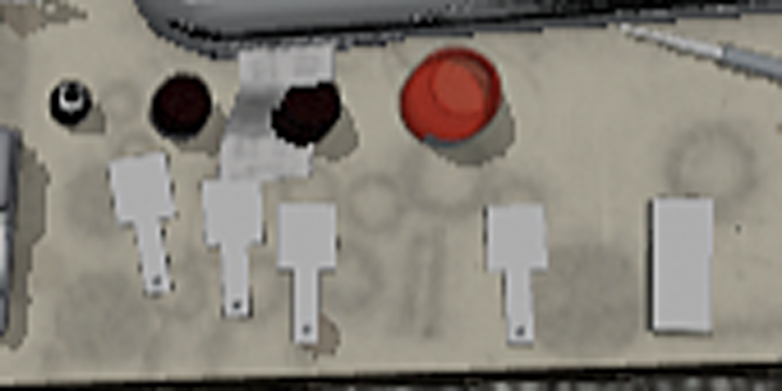

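```bash
cat > h.py <<'E'
import numpy as np, cv2
from station import *
def ray(n,u,v,z):
    c=calibration(n);K,R,t=[np.asarray(c[k],float) for k in("camera_matrix","R","t")]
    o=-R.T@t; d=R.T@np.linalg.inv(K)@np.array([u,v,1.]); return (o+d*(z-o[2])/d[2])[:2]
def proj(n,X):
    c=calibration(n);K,R,t=[np.asarray(c[k],float) for k in("camera_matrix","R","t")]
    p=K@(R@np.asarray(X,float)+t); return p[:2]/p[2]
def warp(n,im,z,x0,x1,y0,y1,s=1000):
    # bench-plane rectified view: rows = x from x1 down, cols = y from y1 down, s px per m
    w=[(x1,y1),(x1,y0),(x0,y0),(x0,y1)]
    src=np.float32([proj(n,(a,b,z)) for a,b in w]); dst=np.float32([((y1-b)*s,(x1-a)*s) for a,b in w])
    return cv2.warpPerspective(im,cv2.getPerspectiveTransform(src,dst),(int((y1-y0)*s),int((x1-x0)*s)),flags=cv2.INTER_CUBIC)
def plates(im):
    # light neutral parts: list of (area mm2, centroid, axis angle, rect size)
    x0,x1,y0,y1=.38,.72,-.65,-.05
    w=warp("top",im,.006,x0,x1,y0,y1); b,g,r=[w[:,:,i].astype(int) for i in range(3)]
    m=((r-b<9)&(g>150)).astype(np.uint8)*255
    out=[]
    for c in cv2.findContours(m,cv2.RETR_EXTERNAL,cv2.CHAIN_APPROX_NONE)[0]:
        A=cv2.contourArea(c)
        if not 1200<A<4500: continue
        M=cv2.moments(c);cx,cy=M["m10"]/A,M["m01"]/A
        th=.5*np.arctan2(2*M["mu11"],M["mu20"]-M["mu02"]) # image angle of long axis
        # image dir (cos,sin) -> world (dx=-sin, dy=-cos); yaw with +x ahead
        dx,dy=-np.sin(th),-np.cos(th); 
        if dx<0: dx,dy=-dx,-dy
        out.append((A,x1-cy/1000,y1-cx/1000,np.arctan2(dy,dx),cv2.minAreaRect(c)[1]))
    return out,m,w
E
python3 - <<'E'
from h import *
im=cv2.imread("pics/top0.png")
for n in("top","scene"):
    c=calibration(n); print(n,-np.asarray(c["R"]).T@np.asarray(c["t"]))
o,m,w=plates(im)
for p in o: print(np.round(p[0]),np.round(p[1:4],4),np.round(p[4],1))
wz=warp("top",im,.062,.38,.66,.05,.48,1600)
cv2.imwrite("pics/w62.png",wz); print(wz.shape)
E
```

```text
top [ 0.30371729 -0.04200275  1.73268653]
scene [-0.24110991  0.54400034  0.66492872]
1952.0 [ 0.4535 -0.3638 -0.0229] [83. 36.]
2672.0 [ 0.4482 -0.4638 -0.0723] [35.9 80.4]
1885.0 [ 0.4594 -0.2357 -0.0498] [36.1 85.1]
1904.0 [ 0.4909 -0.1389  0.1245] [85.4 36.5]
3072.0 [ 0.4914 -0.1993 -0.3088] [ 55.7 115.8]
1550.0 [ 0.543  -0.6072  1.263 ] [94.2 20.2]
(448, 688, 3)
```

View pics/w62.png

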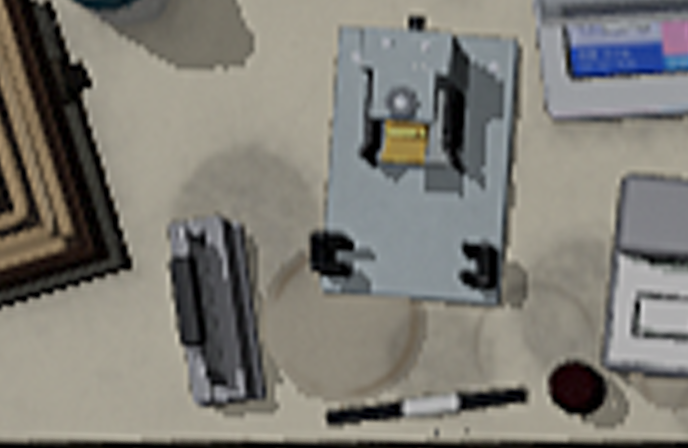

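```bash
python3 - <<'E'
from h import *
im=cv2.imread("pics/top0.png"); S=2000
def W(z,x0,x1,y0,y1): 
    w=warp("top",im,z,x0,x1,y0,y1,S); return w,w[:,:,0].astype(int),w[:,:,1].astype(int),w[:,:,2].astype(int),(lambda p:(np.array([x1-p[1]/S,y1-p[0]/S])).round(4))
def rep(name,m,f,amin):
    m=cv2.morphologyEx(m.astype(np.uint8)*255,cv2.MORPH_OPEN,np.ones((3,3)))
    for c in cv2.findContours(m,cv2.RETR_EXTERNAL,cv2.CHAIN_APPROX_NONE)[0]:
        A=cv2.contourArea(c)/S/S*1e6
        if A<amin: continue
        r=cv2.minAreaRect(c); b=cv2.boxPoints(r)
        x,y,ww,hh=cv2.boundingRect(c)
        print(name,int(A),"ctr",f(r[0]),"size",np.round(np.array(r[1])/S*1e3,1),"ang",round(r[2],1),"box",[f(q).tolist() for q in b],"bb +x+y",f((x,y)),"-x-y",f((x+ww,y+hh)))
w,b,g,r,f=W(.012,.44,.68,.14,.32); 
rep("base",(b-r>2)&(g>105)&(g<230),f,3000)
w,b,g,r,f=W(.062,.44,.56,.14,.32); rep("posts",(g<60),f,100)
w,b,g,r,f=W(.071,.5,.64,.14,.32); rep("foot",(r-b>60),f,50)
w,b,g,r,f=W(.098,.40,.56,.27,.42); rep("grip",(g<75),f,200)
w,b,g,r,f=W(.062,.40,.54,-.06,.12); rep("key",(g<85),f,30)
w,b,g,r,f=W(.046,.40,.54,-.06,.12); rep("deck",(g>190),f,200)
for n,(u,v),z in (("sb",(287.8,261.1),.062),("mid",(303.3,262),.062),("hi",(315.9,263.3),.053)): print(n,ray("top",u,v,z).round(4))
for n,(u,v),z in (("brown0",(165+473/4.6,190+404/4.6),.068),("a",(330+181/4.6,205+104/4.6),.068),("b",(330+306/4.6,205+110/4.6),.068),("drop",(330+70/4.6,205+104/4.6),.068)): print(n,ray("top",u,v,z).round(4))
o,m,_=plates(im); m[:int((.72-.497)*1000)]=0
for c in cv2.findContours(m,cv2.RETR_EXTERNAL,cv2.CHAIN_APPROX_NONE)[0]:
    if cv2.contourArea(c)>700:
        (cx,cy),s,a=cv2.minAreaRect(c); print("pl",.72-cy/1000,-.05-cx/1000,s,a)
cv2.imwrite("pics/sc.png",cv2.resize(cv2.imread("pics/scene0.png")[235:375,125:360],None,fx=3.4,fy=3.4,interpolation=cv2.INTER_CUBIC))
E
```

```text
base 12226 ctr [0.5651 0.2266] size [114.  171.5] ang 4.4 box [[0.4839000105857849, 0.289900004863739], [0.6549000144004822, 0.2768999934196472], [0.6462000012397766, 0.1632000058889389], [0.47519999742507935, 0.17630000412464142]] bb +x+y [0.653 0.286] -x-y [0.476 0.164]
posts 500 ctr [0.4923 0.1794] size [24.7 30.3] ang 3.4 box [[0.4778999984264374, 0.19269999861717224], [0.5080999732017517, 0.19089999794960022], [0.5066999793052673, 0.16619999706745148], [0.4763999879360199, 0.1679999977350235]] bb +x+y [0.508 0.192] -x-y [0.476  0.1675]
posts 561 ctr [0.5009 0.273 ] size [26.8 28.1] ang 2.0 box [[0.48730000853538513, 0.28690001368522644], [0.5153999924659729, 0.2858999967575073], [0.5144000053405762, 0.2590999901294708], [0.4864000082015991, 0.26010000705718994]] bb +x+y [0.515 0.286] -x-y [0.486 0.259]
foot 548 ctr [0.5696 0.2257] size [25.6 24.6] ang 7.0 box [[0.558899998664856, 0.23989999294281006], [0.583299994468689, 0.23690000176429749], [0.5802000164985657, 0.21150000393390656], [0.5558000206947327, 0.21449999511241913]] bb +x+y [0.583  0.2395] -x-y [0.557  0.2125]
grip 17
[... 3379 characters left out ...]
box [[0.4203000068664551, 0.10109999775886536], [0.5412999987602234, 0.094200000166893], [0.5322999954223633, -0.06310000270605087], [0.41130000352859497, -0.05609999969601631]] bb +x+y [0.5345 0.1005] -x-y [ 0.4115 -0.06  ]
sb [0.4607 0.0634]
mid [0.457  0.0215]
hi [ 0.4533 -0.0123]
brown0 [0.4167 0.1178]
a [ 0.5446 -0.1602]
b [ 0.5387 -0.2337]
drop [ 0.5466 -0.0948]
pl 0.44549999999999995 -0.364 (83.0, 36.0) 90.0
pl 0.44802539062499996 -0.4636446533203125 (35.908512115478516, 80.3666763305664) 4.085616588592529
pl 0.4491863403320312 -0.2347392120361328 (36.14104080200195, 85.11829376220703) 3.2704880237579346
pl 0.46149999999999997 -0.192 (73.0, 36.0) 90.0
pl 0.469 -0.139 (58.0, 36.0) 90.0
```

View pics/sc.png

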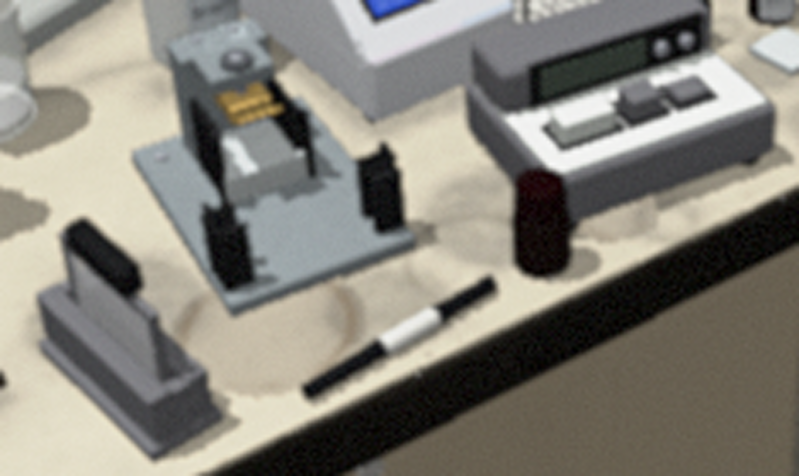

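Call:
{"name": "apply_moves", "arguments": {"plan": [[0,0,0,0,0,0.127,1],[0,0,0,0,0,0.127,1],[0.025,-0.055,0,0,0,0,1],[0.025,-0.055,0,0,0,0,1],[0.025,-0.055,0,0,0,0,1],[0.025,-0.055,0,0,0,0,1],[0.025,-0.055,0,0,0,0,1],[0.025,-0.055,0,0,0,0,1]], "force": 60}}

```text
t: 1.1
tcp_pos: [0.3075, -0.2731, 0.1917]
tool_rot: [1.0, -0.001, 0.0, -0.0]
force: [0.1, 0.3, -0.1]
finger_gap: -0.003
gripper_force: 0.0
```

Call:
{"name": "apply_moves", "arguments": {"plan": [[0.0255,-0.0555,0,0,0,0,1],[0.0255,-0.0555,0,0,0,0,1],[0.0255,-0.0555,0,0,0,0,1],[0.0255,-0.0555,0,0,0,0,1],[0.0255,-0.0555,0,0,0,0,1],[0.0255,-0.0565,0,0,0,0,1],[0,0,0.06,0,0,0,1],[0,0,0.055,0,0,0,1]]}}

```text
t: 2.1
tcp_pos: [0.4609, 0.0603, 0.0758]
tool_rot: [1.0, 0.002, 0.001, 0.0]
force: [0.0, 0.1, -1.0]
finger_gap: 0.002
gripper_force: 0.0
```

Call:
{"name": "apply_moves", "arguments": {"plan": [[0,0,0.008,0,0,0,1],[0,0,0.006,0,0,0,1],[0,0,0.005,0,0,0,1],[0,0,0.004,0,0,0,1],[0,0,0.002,0,0,0,1],[0,0,0,0,0,0,1]]}}

```text
t: 2.85
tcp_pos: [0.4603, 0.0589, 0.0522]
tool_rot: [1.0, -0.0, 0.0, 0.0]
force: [0.2, 0.5, 0.5]
finger_gap: -0.001
gripper_force: 0.0
```

Call:
{"name": "apply_moves", "arguments": {"plan": [[0,0,0.002,0,0,0,1],[0,0,0.001,0,0,0,1]]}}

```text
t: 3.1
tcp_pos: [0.4601, 0.059, 0.0488]
tool_rot: [1.0, -0.0, 0.0, 0.0]
force: [-0.3, 0.4, -1.0]
finger_gap: -0.004
gripper_force: 0.0
```

```bash
python3 - <<'E'
from h import *
im=snapshot("scene")[:,:,::-1]
print(sense()["force"],sense()["tcp_pos"])
cv2.imwrite("pics/s1.png",cv2.resize(im[210:330,230:370],None,fx=5,fy=5,interpolation=cv2.INTER_CUBIC))
E
```

```text
[-0.177911    0.08826279  0.07480136] [0.45997635 0.0590038  0.04864517]
```

View pics/s1.png

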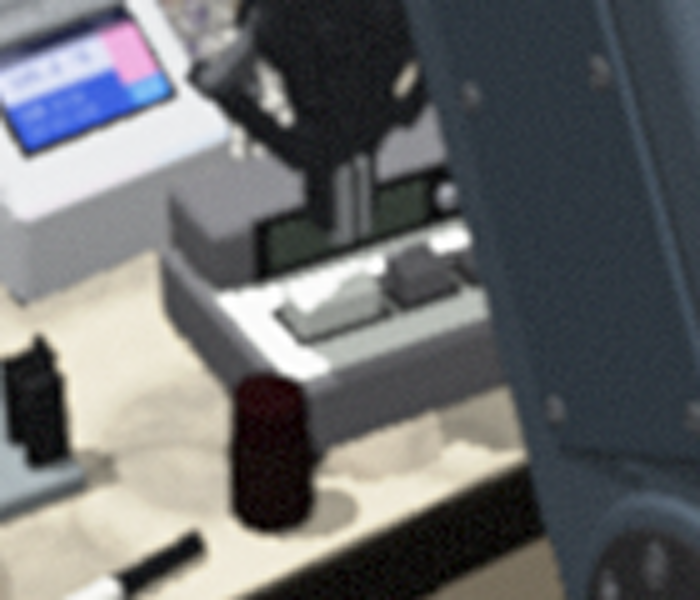

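```bash
python3 - <<'E'
from h import *
for X in [(.46,.059,.0486),(.46,.06,.062),(.46,.06,.053)]: print(X,proj("scene",X),proj("top",X))
cv2.imwrite("pics/t1.png",cv2.resize(snapshot("top")[:,:,::-1][215:295,260:350],None,fx=6,fy=6,interpolation=cv2.INTER_CUBIC))
E
```

```text
(0.46, 0.059, 0.0486) [297.63652685 271.54875545] [289.74798803 261.77288878]
(0.46, 0.06, 0.062) [297.13758861 266.39503455] [289.07161881 261.33557444]
(0.46, 0.06, 0.053) [297.20628192 269.9791908 ] [289.28044801 261.63757326]
```

View pics/t1.png

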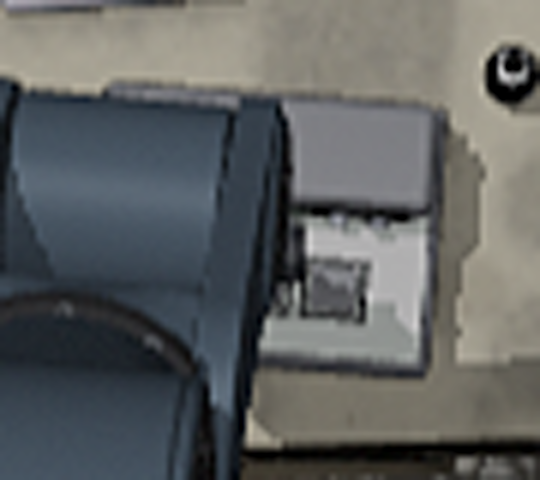

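```bash
python3 - <<'E'
from h import *
im=snapshot("scene")[:,:,::-1]; cv2.imwrite("pics/s2.png",im); a=cv2.imread("pics/scene0.png")
d=np.abs(im.astype(int)-a).sum(2)
np.set_printoptions(linewidth=220)
print("cols 284..312 diff");print(d[250:280,284:314:2])
print("gray now");print(im[250:280,284:314:2,1])
E
```

```text
cols 284..312 diff
[[ 52  52  42  40 150  50  50 246 152 159   6  20  28  19  11]
 [ 41  43  33   4  10  50  49 195 114 135  17  16  15  16  14]
 [ 47  37  20  28  17  30   9 165 111 136  12   9  15  12  23]
 [ 19   3   7  17  27  86  12 177 110 137  36  21  26  15  24]
 [ 14  34  10  12  33  76  22 157 118 151  62  23  23  20  30]
 [ 25  16  16  33  15  47  11 165 116 133  64  22  22  19  10]
 [  9  23  15  26  20   8  55 161 116 120  49  12  19   8  19]
 [ 25  20  30  21   8  27  97 182  92  60  18  16  26  40  36]
 [ 13  33  17  21  17  22  88 142  50   2  24  33  48  47   6]
 [  6   5  26  14  32  13  50  46  12  26  33  44  55   8  61]
 [ 17  41  21  23  15  16   4  13  26  52  59  62  39  47 105]
 [ 22  30  24   5  11  21  41  30  63  61  76  72  19 100 118]
 [  6  11  25  34  23  31  51  66  76  55  42  74  60 115 102]
 [ 27   6   8  22  34  52  69  60  30   1  40  72  28 112 113]
 [ 10   7  26  40  66  72  42  31  18  77  35  70   7  84  83]
 [ 28  25  55  70  60  37  34  12 118 165  73  29  13  37  27]
 [ 56  59  77  49  43  34  32 106 183 174 153  11  18  18  21]
 [ 66  70 
[... 2009 characters left out ...]
9  76]
 [254 236 237 251 251 238 202 181 167 157 150 110  50  65  69]
 [252 221 204 251 248 205 173 159 154 151 150 108  80  50  56]
 [235 157 160 237 228 168 155 149 150 149 147  92  99  62  79]
 [183 114 153 198 182 152 151 152 150 147 131  69  96 113 142]
 [200 102 154 162 154 151 149 151 146 122  95  81 126 161 181]
 [244 117 134 160 153 152 149 137 110  85  96 142 167 189 192]
 [254 190 115 160 152 147 123  98  91 118 150 184 188 191 187]
 [252 245 126 146 134 111  83  94 140 166 187 189 191 187 187]
 [250 254 184 111 100 100 113 151 180 184 187 187 190 192 183]
 [251 252 236 105 112 172 165 188 188 188 188 189 189 175 147]
 [251 251 248 194 175 208 189 190 188 189 190 185 166 140 104]]
```

Call:
{"name": "apply_moves", "arguments": {"plan": [[0,0,0.002,0,0,0,1],[0,0,0.002,0,0,0,1],[0,0,0.002,0,0,0,1],[0,0,0,0,0,0,1]]}}

```text
t: 3.75
tcp_pos: [0.4599, 0.059, 0.0426]
tool_rot: [1.0, -0.0, -0.0, -0.0]
force: [-0.0, 0.2, 0.1]
finger_gap: 0.0
gripper_force: 0.0
```

```bash
python3 - <<'E'
from h import *
im=snapshot("scene")[:,:,::-1]; s=sense(); print(s["tcp_pos"],s["force"],s["q"],s["tool_rot"])
np.set_printoptions(linewidth=220)
print(im[254:274,290:310:2,1])
E
```

```text
[0.45997885 0.05898825 0.04268727] [ 0.2296589  -0.17207658  0.74748205] [-1.14135855e-01  5.79625067e-01  1.95855152e+00 -4.91646293e-05
  6.03740419e-01  1.45687321e+00] [ 9.99999983e-01 -8.61286185e-05 -1.62710339e-04 -4.59068003e-06]
[[ 38  36  22  47 106  87  97  61  59  62]
 [ 50  31  27  45 105  86  97  69  57  50]
 [ 54  34  26  46 103  88  98  65  44  41]
 [ 60  40  22  44 103  85  96  63  42  76]
 [ 63  53  34  54 103  81  88  66  89 140]
 [ 62  60  46  71 104  85 100 121 151 167]
 [ 61  54  43  74 107 111 140 171 185 149]
 [ 48  39  38  84 131 167 191 227 211 113]
 [ 30  53  91 141 181 228 232 248 230  81]
 [ 71 114 161 205 233 238 234 254 227  64]
 [143 178 229 240 234 223 206 235 180  59]
 [206 236 250 252 210 188 189 178 105  63]
 [243 251 252 251 195 185 190 172  92  71]
 [251 251 246 235 193 186 189 176  97  65]
 [251 251 238 200 189 187 176 162  96  46]
 [252 252 224 184 178 169 154 149 108  54]
 [250 242 196 173 162 152 149 147 109  82]
 [229 198 167 154 151 149 150 149  90  98]
 [173 161 153 146 152 150 147 132  70  96]
 [158 152 150 151 151 146 120  95  84 125]]
```

Call:
{"name": "apply_moves", "arguments": {"plan": [[0,0,0.002,0,0,0,1],[0,0,0.002,0,0,0,1],[0,0,0.002,0,0,0,1],[0,0,0,0,0,0,1]]}}

```text
t: 4.3
tcp_pos: [0.4599, 0.059, 0.0366]
tool_rot: [1.0, -0.0, -0.0, -0.0]
force: [0.4, -0.2, 0.4]
finger_gap: -0.001
gripper_force: 0.0
```

Call:
{"name": "apply_moves", "arguments": {"plan": [[0,0,0.002,0,0,0,1],[0,0,0.002,0,0,0,1],[0,0,0,0,0,0,1]]}}

```text
t: 4.68
tcp_pos: [0.46, 0.059, 0.0326]
tool_rot: [1.0, -0.0, -0.0, -0.0]
force: [-1.2, -0.2, 0.1]
finger_gap: 0.002
gripper_force: 0.0
```

Call:
{"name": "apply_moves", "arguments": {"plan": [[0,0,0.002,0,0,0,1],[0,0,0.002,0,0,0,1],[0,0,0,0,0,0,1]]}}

```text
t: 5.05
tcp_pos: [0.4599, 0.059, 0.0286]
tool_rot: [1.0, -0.0, -0.0, -0.0]
force: [0.4, -0.2, -0.4]
finger_gap: -0.001
gripper_force: 0.0
```

```bash
python3 - <<'E'
from h import *
im=snapshot("scene")[:,:,::-1]; s=sense(); print(s["tcp_pos"],s["force"])
cv2.imwrite("pics/s3.png",cv2.resize(im[225:300,255:330],None,fx=8,fy=8,interpolation=cv2.INTER_CUBIC))
E
```

```text
[0.46002438 0.05899548 0.02871915] [-0.11790946 -0.92616961 -0.24844688]
```

View pics/s3.png

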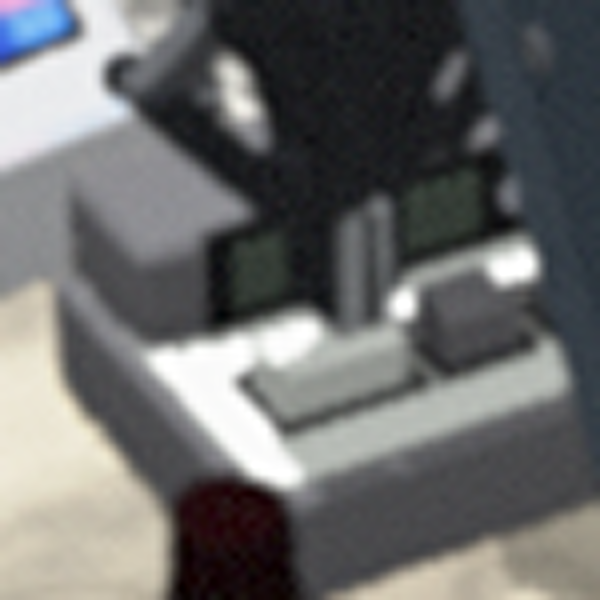

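The fingertip is at about pixel (299,266), which is the height of the key top, while the TCP reads z 0.029. So the real fingertips sit about 33 mm above the reported TCP. I'll keep descending in small steps, watching the force.

Call:
{"name": "apply_moves", "arguments": {"plan": [[0,0,0.002,0,0,0,1],[0,0,0.002,0,0,0,1],[0,0,0,0,0,0,1]]}}

```text
t: 5.48
tcp_pos: [0.4599, 0.059, 0.0246]
tool_rot: [1.0, -0.0, -0.0, -0.0]
force: [0.1, 0.1, -0.4]
finger_gap: -0.0
gripper_force: 0.0
```

Call:
{"name": "apply_moves", "arguments": {"plan": [[0,0,0.002,0,0,0,1],[0,0,0.002,0,0,0,1],[0,0,0,0,0,0,1]]}}

```text
t: 5.85
tcp_pos: [0.4602, 0.059, 0.0208]
tool_rot: [1.0, -0.0, 0.0, 0.0]
force: [-0.3, -0.6, 1.5]
finger_gap: -0.002
gripper_force: 0.9
```

Call:
{"name": "apply_moves", "arguments": {"plan": [[0,0,0.002,0,0,0,1],[0,0,0.002,0,0,0,1],[0,0,0,0,0,0,1]]}}

```text
t: 6.22
tcp_pos: [0.4602, 0.059, 0.0166]
tool_rot: [1.0, -0.0, 0.0, -0.0]
force: [0.6, 0.0, 0.8]
finger_gap: 0.006
gripper_force: 0.6
```

Call:
{"name": "apply_moves", "arguments": {"plan": [[0,0,0.002,0,0,0,1],[0,0,0.002,0,0,0,1],[0,0,0,0,0,0,1]]}}

```text
t: 6.6
tcp_pos: [0.4602, 0.059, 0.0127]
tool_rot: [1.0, -0.0, 0.0, -0.0]
force: [0.5, 0.2, 2.2]
finger_gap: 0.004
gripper_force: 1.0
```

Call:
{"name": "apply_moves", "arguments": {"plan": [[0,0,0.002,0,0,0,1],[0,0,0.001,0,0,0,1],[0,0,0,0,0,0,1]]}}

```text
t: 6.98
tcp_pos: [0.4603, 0.059, 0.0113]
tool_rot: [1.0, -0.0, 0.001, 0.0]
force: [-2.2, -0.4, 16.6]
finger_gap: -0.003
gripper_force: 8.5
```

Call:
{"name": "apply_moves", "arguments": {"plan": [[0,0,0.001,0,0,0,1],[0,0,0.001,0,0,0,1],[0,0,0,0,0,0,1]]}}

```text
t: 7.35
tcp_pos: [0.4603, 0.0589, 0.0109]
tool_rot: [1.0, 0.0, 0.001, 0.0]
force: [-4.9, -1.3, 34.6]
finger_gap: -0.002
gripper_force: 16.9
```

```bash
python3 - <<'E'
from h import *
im=snapshot("scene")[:,:,::-1]; s=sense(); print(s["tcp_pos"],s["force"])
cv2.imwrite("pics/s4.png",cv2.resize(im[225:300,255:330],None,fx=8,fy=8,interpolation=cv2.INTER_CUBIC))
E
```

```text
[0.46032156 0.0589424  0.01087816] [-4.89172403  0.28458692 33.67372249]
```

View pics/s4.png

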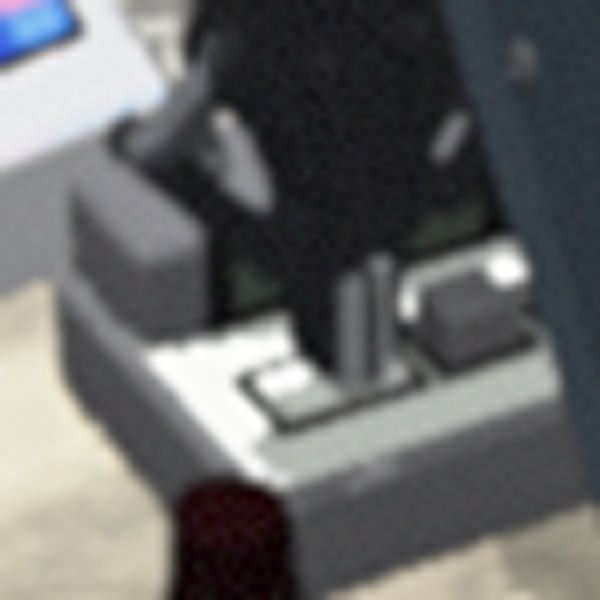

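The key is fully down: the tip at z 51 mm corresponds to a reported TCP of 0.0113, so the real fingertip height is TCP z + 0.040. I'll retract, check the latch, and head for the bar.

Call:
{"name": "apply_moves", "arguments": {"plan": [[0,0,-0.02,0,0,0,1],[0,0,-0.06,0,0,0,1],[-0.01,0.05,-0.03,0,0,0,1],[-0.02,0.055,0,0,0,0,0],[-0.02,0.055,0,0,0,0,0],[-0.01,0.06,0,0,0,0,-0.2],[0,0.06,0,0,0,0,-0.2],[0,0.06,0,0,0,0,-0.2]]}}

```text
t: 8.4
tcp_pos: [0.3992, -0.2826, 0.1176]
tool_rot: [1.0, -0.0, -0.0, -0.0]
force: [1.2, -0.6, 1.0]
finger_gap: 0.598
gripper_force: 0.0
```

```bash
python3 - <<'E'
from h import *
s=sense(); print(s["tcp_pos"],s["force"],s["finger_gap"])
im=snapshot("scene")[:,:,::-1]; t=snapshot("top")[:,:,::-1]; cv2.imwrite("pics/t5.png",t)
a=cv2.resize(im[240:300,255:335],None,fx=7,fy=7,interpolation=cv2.INTER_CUBIC)
b=cv2.resize(t[200:290,260:500],None,fx=3,fy=3,interpolation=cv2.INTER_CUBIC)
c=np.zeros((270,720,3),np.uint8);c[:]=b;a=cv2.resize(a,(400,300));
o=np.zeros((580,720,3),np.uint8);o[:270]=b;o[275:575,:400]=a;cv2.imwrite("pics/m5.png",o)
for p in plates(t)[0]: print(np.round(p[0]),np.round(p[1:4],4),np.round(p[4],1))
E
```

```text
[ 0.39920139 -0.28261396  0.11755069] [ 1.15660791 -0.56987259  0.99607957] 0.5980104629052772
2298.0 [ 0.4531 -0.4653  0.0506] [35.9 80.4]
1852.0 [ 0.4614 -0.2355 -0.0589] [36.4 85.2]
1925.0 [ 0.4909 -0.1388  0.1254] [85.2 36. ]
3148.0 [ 0.4918 -0.1993 -0.307 ] [ 56.2 115.8]
1587.0 [ 0.5429 -0.6073  1.2623] [94.2 20.6]
1550.0 [ 0.6693 -0.0686 -0.056 ] [93. 37.]
```

View pics/m5.png

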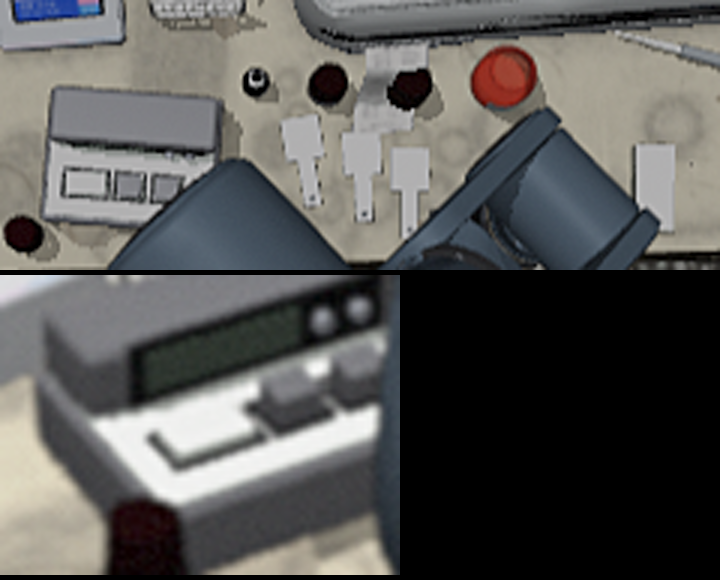

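Standby is latched (flat cap) and both range keys stand up. Bar and spacers are unmoved. Next I'll grip the front part of the bar.

Call:
{"name": "apply_moves", "arguments": {"plan": [[0.006,0.059,0,0,0,0,-0.2],[0.006,0.059,0,0,0,0,-0.2],[0.006,0.058,0,0,0,0.073,-0.2],[0,0,0.06,0,0,0,-0.2],[0,0,0.05,0,0,0,-0.2],[0,0,0.03,0,0,0,-0.2],[0,0,0.01,0,0,0,-0.2],[0,0,0,0,0,0,-0.2]], "force": 60}}

```text
t: 9.5
tcp_pos: [0.418, -0.4563, -0.0325]
tool_rot: [0.999, -0.036, -0.0, -0.001]
force: [0.1, -0.3, 0.5]
finger_gap: 0.602
gripper_force: 0.0
```

Call:
{"name": "apply_moves", "arguments": {"plan": [[0,0,0.004,0,0,0,-0.2],[0,0,0.003,0,0,0,-0.2],[0,0,0,0,0,0,1],[0,0,0,0,0,0,1],[0,0,0,0,0,0,1],[0,0,0,0,0,0,1]]}}

```text
t: 10.25
tcp_pos: [0.4184, -0.4577, -0.0382]
tool_rot: [0.999, -0.037, 0.0, 0.001]
force: [-0.3, -0.1, 5.3]
finger_gap: 0.409
gripper_force: 60.3
```

Call:
{"name": "apply_moves", "arguments": {"plan": [[0,0,-0.054,0,0,0,1],[0,0,-0.054,0,0,0,1],[0.001,-0.058,0,0,0,0,1],[0.001,-0.058,0,0,0,0,1],[0.001,-0.058,0,0,0,0,1],[0.001,-0.058,0,0,0,0,1],[0.001,-0.058,0,0,0,0,1],[0.001,-0.058,0,0,0,0,1]]}}

```text
t: 11.25
tcp_pos: [0.4491, -0.1085, 0.0687]
tool_rot: [0.999, -0.037, -0.0, -0.0]
force: [0.1, -0.8, 0.2]
finger_gap: 0.409
gripper_force: 60.3
```

Call:
{"name": "apply_moves", "arguments": {"plan": [[0.001,-0.058,0,0,0,0,1],[0.001,-0.058,0,0,0,0,1],[0.001,-0.058,0,0,0,0,1],[0.001,-0.058,0,0,0,0,1],[0.001,-0.058,0,0,0,0,1],[0.001,-0.055,0,0,0,0,1],[0,0,0,0,0,0,1]]}}

```text
t: 12.12
tcp_pos: [0.4805, 0.2369, 0.0686]
tool_rot: [0.999, -0.034, 0.001, -0.0]
force: [0.4, -0.0, -0.6]
finger_gap: 0.407
gripper_force: 60.4
```

```bash
python3 - <<'E'
from h import *
s=sense(); print(s["tcp_pos"],s["force"],s["finger_gap"])
im=snapshot("scene")[:,:,::-1]; t=snapshot("top")[:,:,::-1]
a=cv2.resize(im[195:335,150:290],None,fx=4,fy=4,interpolation=cv2.INTER_CUBIC)
cv2.imwrite("pics/m6.png",a);cv2.imwrite("pics/s6.png",im);cv2.imwrite("pics/t6.png",t)
E
```

```text
[0.48053695 0.23693914 0.06861772] [ 0.36870852 -0.01737232 -0.60947451] 0.40747747012957264
```

View pics/m6.png

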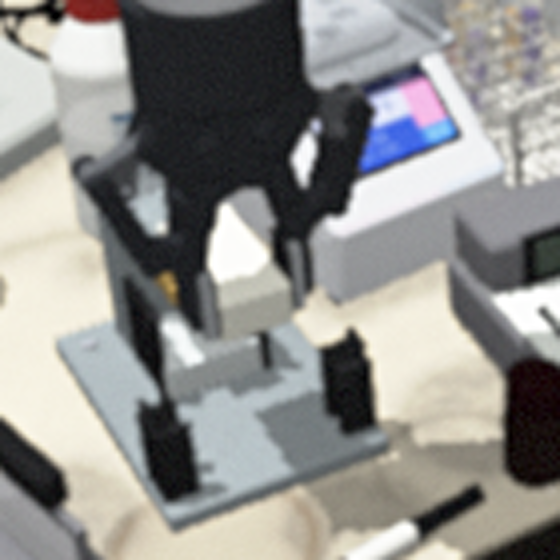

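```bash
python3 - <<'E'
from h import *
im=cv2.imread("pics/s6.png"); np.set_printoptions(linewidth=200)
print(im[256:284,204:226:2,1])
R=lambda X:proj("scene",X).round(1)
# front bottom/top edge midpoint of bar if underside at TCPz+.038, grip 30 mm behind origin -> front 11 mm ahead(-x) of grip
c=np.array([.4805,.2369])-.011*np.array([.9973,-.073])
for h in (0,.009,.015,.021): print(h,R((*c,.0686+.038+h)))
E
```

```text
[[255 252 252 252 253 251 190  58  26 101 103]
 [255 252 252 252 253 254 226  70  24  95 115]
 [254 252 252 252 252 254 243  77  14  81 113]
 [254 252 252 252 252 254 248  82  14  73 116]
 [254 252 252 252 252 254 235 109  11  63 117]
 [255 252 252 253 253 250 207 149  38  57 119]
 [255 253 253 253 254 234 194 180  82  54 117]
 [255 254 251 242 243 210 194 194 137  49 116]
 [250 245 232 210 204 194 195 197 176  82 115]
 [220 216 202 191 192 194 197 200 199 121 111]
 [167 196 195 194 197 196 195 196 198 141 109]
 [152 197 194 197 197 197 196 186 179 135 107]
 [152 197 196 195 198 194 184 171 161 127  99]
 [145 200 196 195 186 178 161 158 157 131  97]
 [142 201 192 183 165 162 158 158 157 134  93]
 [136 187 173 163 156 155 156 156 157 139 101]
 [115 164 160 155 156 159 157 155 156 142 157]
 [ 97 154 158 154 157 157 159 155 153 155 214]
 [ 97 152 158 157 157 154 156 156 153 164 233]
 [101 155 156 157 157 157 157 156 157 171 227]
 [100 154 157 159 157 156 152 161 171 181 206]
 [ 98 151 159 153 153 131 124 171 193 184 189]
 [100 150 157 155 143  99  75 170 192 189 185]
 [123 154 156 166 174 126  43 147 187 193 187]
 [160 163 168 172 195 143  37 125 174 192 189]
 [176 169 173 164 167 119  36 116 147 186 191]
 [174 174 163 147 144 114  40 113 130 174 191]
 [163 161 143 140 139 122  41 111 123 162 193]]
0 [214.4 277.7]
0.009 [213.9 273.7]
0.015 [213.6 271. ]
0.021 [213.3 268.3]
```

Call:
{"name": "apply_moves", "arguments": {"plan": [[0.001,0.004,0,0,0,0.004,1],[0,0,0.03,0,0,0,1],[0,0,0.025,0,0,0,1],[0,0,0.012,0,0,0,1],[0,0,0.006,0,0,0,1],[0,0,0,0,0,0,1]]}}

```text
t: 12.98
tcp_pos: [0.4816, 0.2288, -0.0041]
tool_rot: [0.999, -0.039, 0.0, 0.0]
force: [-0.1, -0.3, -2.1]
finger_gap: 0.406
gripper_force: 60.4
```

Call:
{"name": "apply_moves", "arguments": {"plan": [[0,-0.004,0,0,0,0,1],[0,0,0,0,0,0,1],[0.01,0,0,0,0,0,1],[0.01,0,0,0,0,0,1],[0.01,0,0,0,0,0,1],[0,0,0,0,0,0,1]]}}

```text
t: 13.72
tcp_pos: [0.5132, 0.2308, -0.0041]
tool_rot: [0.999, -0.039, 0.001, -0.0]
force: [0.4, 0.2, -1.5]
finger_gap: 0.408
gripper_force: 60.4
```

Call:
{"name": "apply_moves", "arguments": {"plan": [[0.01,0,0,0,0,0,1],[0.008,0,0,0,0,0,1],[0.004,0,0,0,0,0,1],[0,0,0,0,0,0,1]]}}

```text
t: 14.22
tcp_pos: [0.5339, 0.2291, -0.0042]
tool_rot: [0.999, -0.039, 0.0, -0.0]
force: [1.1, 0.5, -0.7]
finger_gap: 0.404
gripper_force: 60.4
```

Call:
{"name": "apply_moves", "arguments": {"plan": [[0.002,0,0,0,0,0,1],[0.002,0,0,0,0,0,1],[0.002,0,0,0,0,0,1],[0,0,0,0,0,0,1]]}}

```text
t: 14.72
tcp_pos: [0.5397, 0.2287, -0.0042]
tool_rot: [0.999, -0.039, 0.0, -0.0]
force: [-0.5, -0.8, -1.7]
finger_gap: 0.409
gripper_force: 60.4
```

Call:
{"name": "apply_moves", "arguments": {"plan": [[0.002,0,0.001,0,0,0,1],[0.002,0,0.001,0,0,0,1],[0,0,0,0,0,0,1]]}}

```text
t: 15.1
tcp_pos: [0.5416, 0.2283, -0.0066]
tool_rot: [0.999, -0.038, -0.002, 0.0]
force: [-3.8, -0.3, 0.3]
finger_gap: 0.405
gripper_force: 60.4
```

Call:
{"name": "apply_moves", "arguments": {"plan": [[0.001,0,0.001,0,0,0,1],[0.001,0,0,0,0,0,1],[0,0,0,0,0,0,1]]}}

```text
t: 15.48
tcp_pos: [0.5415, 0.2281, -0.0077]
tool_rot: [0.999, -0.038, -0.004, 0.001]
force: [-7.2, 0.7, 2.1]
finger_gap: 0.407
gripper_force: 60.5
```

Call:
{"name": "apply_moves", "arguments": {"plan": [[-0.001,0,0,0,0,0,-0.15],[0,0,0,0,0,0,-0.15],[0,0,0,0,0,0,-0.15],[0,0,-0.03,0,0,0,-0.15],[0,0,-0.04,0,0,0,-0.15],[0,0,-0.05,0,0,0,-0.15],[-0.01,0.05,0,0,0,0,0],[-0.01,0.055,0,0,0,0,0]]}}

```text
t: 16.48
tcp_pos: [0.5177, 0.1246, 0.1141]
tool_rot: [0.999, -0.037, 0.002, -0.0]
force: [0.6, -1.4, -1.5]
finger_gap: 0.495
gripper_force: 0.0
```

Call:
{"name": "apply_moves", "arguments": {"plan": [[-0.01,0.06,0,0,0,-0.1,0],[-0.01,0.06,0,0,0,-0.097,0],[0,0.06,0,0,0,0,0],[0,0,0,0,0,0,0]]}}

```text
t: 16.98
tcp_pos: [0.5026, -0.0585, 0.1134]
tool_rot: [0.998, 0.056, 0.002, 0.001]
force: [0.7, 1.2, 0.6]
finger_gap: 0.501
gripper_force: 0.0
```

```bash
python3 - <<'E'
from h import *
s=sense(); print(s["tcp_pos"],s["force"],s["finger_gap"],s["tool_rot"])
t=snapshot("top")[:,:,::-1]; cv2.imwrite("pics/t7.png",t); cv2.imwrite("pics/s7.png",snapshot("scene")[:,:,::-1])
for p in plates(t)[0]: print(np.round(p[0]),np.round(p[1:4],4),np.round(p[4],1))
# bar in clamp, z .051
w=warp("top",t,.051,.48,.62,.15,.31,2000); b,g,r=[w[:,:,i].astype(int) for i in range(3)]
m=((g>175)&(abs(r-b)<12)).astype(np.uint8)
for c in cv2.findContours(m,cv2.RETR_EXTERNAL,cv2.CHAIN_APPROX_NONE)[0]:
    if cv2.contourArea(c)>1000:
        q=cv2.minAreaRect(c); print("bar",.62-q[0][1]/2000,.31-q[0][0]/2000,np.array(q[1])/2,q[2])
cv2.imwrite("pics/w7.png",w)
E
```

```text
[ 0.50256039 -0.05850096  0.11341173] [0.68680237 1.15959378 0.61879768] 0.5007626463513141 [0.99840182 0.0564664  0.00199251 0.00117559]
1980.0 [ 0.4532 -0.3637 -0.0248] [83. 36.]
1508.0 [ 0.4691 -0.2358 -0.0856] [36.7 82.9]
2462.0 [ 0.503  -0.2021 -0.5732] [53.6 85.3]
1598.0 [ 0.5429 -0.6073  1.2614] [94.2 20.6]
1576.0 [ 0.6692 -0.0686 -0.056 ] [93. 37.]
bar 0.5450344314575195 0.2302713165283203 [35.98780441 27.48472023] 13.240518569946289
```

Call:
{"name": "apply_moves", "arguments": {"plan": [[-0.026,0.04,0,0,0,-0.012,0.3],[-0.026,0.039,0,0,0,0,0.3],[0,0,0.05,0,0,0,0.3],[0,0,0.05,0,0,0,0.3],[0,0,0.03,0,0,0,0.3],[0,0,0,0,0,0,0.3],[0,0,0,0,0,0,0.3]], "force": 60}}

```text
t: 17.95
tcp_pos: [0.4594, -0.1377, -0.0164]
tool_rot: [0.998, 0.067, 0.0, 0.0]
force: [0.5, -0.3, -0.0]
finger_gap: 0.346
gripper_force: 0.0
```

Call:
{"name": "apply_moves", "arguments": {"plan": [[0,0.005,0.01,0,0,0.008,0.3],[0,0,0.008,0,0,0,0.3],[0,0,0.003,0,0,0,0.3],[0,0,0,0,0,0,0.3],[0,0,0,0,0,0,1],[0,0,0,0,0,0,1],[0,0,0,0,0,0,1],[0,0,0,0,0,0,1]]}}

```text
t: 18.95
tcp_pos: [0.4594, -0.1435, -0.0379]
tool_rot: [0.998, 0.062, 0.0, 0.0]
force: [-0.9, -0.6, 4.7]
finger_gap: 0.159
gripper_force: 58.9
```

Call:
{"name": "apply_moves", "arguments": {"plan": [[0,0,-0.056,0,0,0,1],[0,0,-0.056,0,0,0.1,1],[0,0,0,0,0,0.1,1],[0,-0.054,0,0,0,0,1],[0,-0.054,0,0,0,0,1],[0,-0.054,0,0,0,0,1],[0,-0.054,0,0,0,0,1],[0,-0.054,0,0,0,0,1]]}}

```text
t: 19.95
tcp_pos: [0.4798, 0.1275, 0.0735]
tool_rot: [0.999, -0.038, -0.0, -0.0]
force: [0.8, 0.1, 0.4]
finger_gap: 0.155
gripper_force: 58.7
```

Call:
{"name": "apply_moves", "arguments": {"plan": [[-0.002,-0.054,0,0,0,0,1],[-0.002,-0.053,0,0,0,0,1],[0,0,0.02,0,0,0,1],[0,0,0,0,0,0,1],[0,0,0,0,0,0,1]]}}

```text
t: 20.58
tcp_pos: [0.4839, 0.2322, 0.0538]
tool_rot: [0.999, -0.038, -0.0, 0.0]
force: [-0.3, 0.4, -0.5]
finger_gap: 0.155
gripper_force: 58.7
```

Call:
{"name": "apply_moves", "arguments": {"plan": [[0,0,0.025,0,0,0,1],[0,0,0.0145,0,0,0,1],[0,0,0,0,0,0,1],[0.015,0,0,0,0,0,1],[0.015,0,0,0,0,0,1],[0.01,0,0,0,0,0,1],[0,0,0,0,0,0,1]]}}

```text
t: 21.45
tcp_pos: [0.5257, 0.2296, 0.0146]
tool_rot: [0.999, -0.038, 0.001, -0.0]
force: [-0.1, -0.9, -1.4]
finger_gap: 0.158
gripper_force: 58.8
```

Call:
{"name": "apply_moves", "arguments": {"plan": [[0.006,0,0,0,0,0,1],[0.006,0,0,0,0,0,1],[0.002,0,0,0,0,0,1],[0,0,0,0,0,0,1]]}}

```text
t: 21.95
tcp_pos: [0.5379, 0.2286, 0.0143]
tool_rot: [0.999, -0.038, -0.0, 0.0]
force: [0.2, 0.1, -0.4]
finger_gap: 0.155
gripper_force: 58.8
```

Call:
{"name": "apply_moves", "arguments": {"plan": [[0.002,0,0,0,0,0,1],[0.002,0,0,0,0,0,1],[0.001,0,0,0,0,0,1],[0,0,0,0,0,0,1]]}}

```text
t: 22.45
tcp_pos: [0.543, 0.2282, 0.0143]
tool_rot: [0.999, -0.038, 0.0, -0.0]
force: [-1.2, -0.5, -1.5]
finger_gap: 0.158
gripper_force: 58.8
```

Call:
{"name": "apply_moves", "arguments": {"plan": [[0.001,0,0,0,0,0,1],[0.001,0,0,0,0,0,1],[0,0,0.001,0,0,0,1],[0,0,0,0,0,0,1]]}}

```text
t: 22.95
tcp_pos: [0.5451, 0.2281, 0.0134]
tool_rot: [0.999, -0.038, 0.0, -0.0]
force: [-0.1, -0.4, 0.1]
finger_gap: 0.153
gripper_force: 58.8
```

Call:
{"name": "apply_moves", "arguments": {"plan": [[0.001,0,0.001,0,0,0,1],[0.001,0,0,0,0,0,1],[0,0,0,0,0,0,1]]}}

```text
t: 23.32
tcp_pos: [0.545, 0.2281, 0.0132]
tool_rot: [0.999, -0.038, -0.002, 0.0]
force: [-4.5, 0.8, 7.6]
finger_gap: 0.155
gripper_force: 59.8
```

Call:
{"name": "apply_moves", "arguments": {"plan": [[0.001,0,0.001,0,0,0,1],[0.001,0,0,0,0,0,1],[0,0,0,0,0,0,1]]}}

```text
t: 23.7
tcp_pos: [0.5452, 0.228, 0.013]
tool_rot: [0.999, -0.038, -0.003, 0.0]
force: [-8.4, -0.1, 15.2]
finger_gap: 0.158
gripper_force: 60.7
```

Contact height gives a bar top of about 51 mm, so this is the thick bar and two plates are needed. I'll release and fetch the second spacer.

Call:
{"name": "apply_moves", "arguments": {"plan": [[-0.001,0,-0.001,0,0,0,0.4],[0,0,0,0,0,0,0.4],[0,0,0,0,0,0,0.4],[0,0,-0.03,0,0,0,0.4],[0,0,-0.05,0,0,0,0.4],[0,0,-0.01,0,0,0,0.4],[-0.01,0.055,0,0,0,0,0.3],[-0.015,0.055,0,0,0,0,0.3]]}}

```text
t: 24.7
tcp_pos: [0.5151, 0.119, 0.1019]
tool_rot: [0.999, -0.037, 0.001, 0.0]
force: [-0.5, -0.4, 0.4]
finger_gap: 0.355
gripper_force: 0.0
```

Call:
{"name": "apply_moves", "arguments": {"plan": [[-0.015,0.055,0,0,0,0,0.3],[-0.015,0.055,0,0,0,0,0.3],[0,0.055,0,0,0,0,0.3],[0,0,0,0,0,0,0.3]]}}

```text
t: 25.2
tcp_pos: [0.4726, -0.0462, 0.1018]
tool_rot: [0.999, -0.041, 0.0, 0.001]
force: [-0.3, -0.2, 0.3]
finger_gap: 0.348
gripper_force: 0.0
```

```bash
python3 - <<'E'
from h import *
s=sense(); print(s["tcp_pos"],s["force"],s["finger_gap"],s["tool_rot"])
t=snapshot("top")[:,:,::-1]; cv2.imwrite("pics/t8.png",t); sc=snapshot("scene")[:,:,::-1]; cv2.imwrite("pics/s8.png",sc)
for p in plates(t)[0]: print(np.round(p[0]),np.round(p[1:4],4),np.round(p[4],1))
o=np.zeros((570,790,3),np.uint8)
o[:270,:]=cv2.resize(t[200:290,240:503],(790,270),interpolation=cv2.INTER_CUBIC)
o[275:565,:360]=cv2.resize(sc[235:325,160:272],(360,290),interpolation=cv2.INTER_CUBIC)
o[275:565,365:725]=cv2.resize(t[195:267,190:280],(360,290),interpolation=cv2.INTER_CUBIC)
cv2.imwrite("pics/m8.png",o)
E
```

```text
[ 0.4726409  -0.04616424  0.10183815] [-0.32069836 -0.24513962  0.29282702] 0.347676883217521 [ 9.99147876e-01 -4.12674497e-02  4.92606416e-04  5.26468033e-04]
1977.0 [ 0.4532 -0.3637 -0.0251] [83. 36.]
1838.0 [ 0.4616 -0.2356 -0.033 ] [36.5 84.5]
3138.0 [ 0.4917 -0.1993 -0.3058] [ 56.2 115.8]
1587.0 [ 0.5429 -0.6072  1.2626] [94.2 20.6]
1533.0 [ 0.6694 -0.0686 -0.0552] [93. 37.]
```

View pics/m8.png

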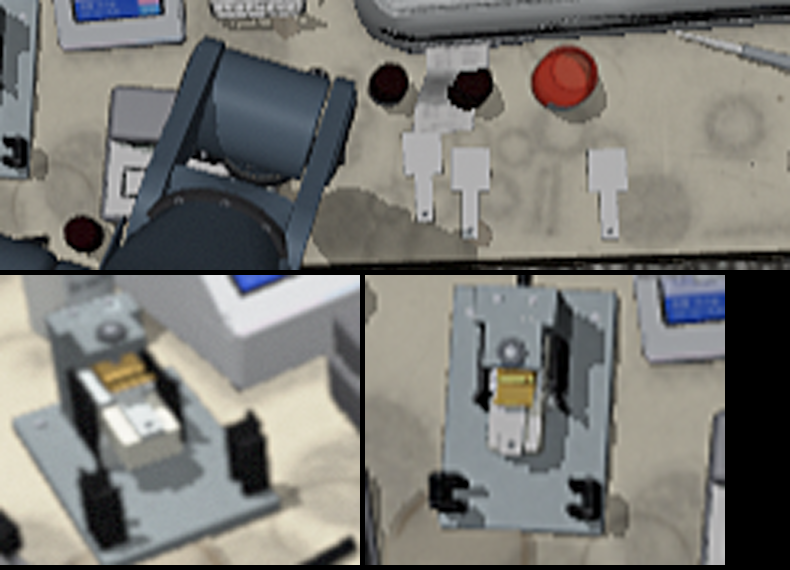

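Plate one is home on the bar, and three plates remain on the bench. I'll take the isolated one at y −0.364.

Call:
{"name": "apply_moves", "arguments": {"plan": [[-0.004,0.0533,0,0,0,0,0.3],[-0.004,0.0533,0,0,0,0,0.3],[-0.004,0.0533,0,0,0,0,0.3],[-0.004,0.0533,0,0,0,0,0.3],[-0.004,0.0533,0,0,0,0,0.3],[-0.004,0.0533,0,0,0,0,0.3],[0,0,0.03,0,0,-0.058,0.3],[0,0,0.05,0,0,0,0.3]]}}

```text
t: 26.3
tcp_pos: [0.4261, -0.3603, 0.0225]
tool_rot: [1.0, -0.008, 0.002, 0.002]
force: [-0.3, -0.9, -0.1]
finger_gap: 0.35
gripper_force: 0.0
```

Call:
{"name": "apply_moves", "arguments": {"plan": [[0,0,0.03,0,0,0,0.3],[0,0,0,0,0,0,0.3],[0,0,0,0,0,0,0.3]]}}

```text
t: 26.68
tcp_pos: [0.425, -0.3589, -0.0071]
tool_rot: [1.0, -0.008, 0.0, 0.0]
force: [0.1, 1.1, 0.3]
finger_gap: 0.35
gripper_force: 0.0
```

Call:
{"name": "apply_moves", "arguments": {"plan": [[-0.003,0.004,0.015,0,0,0.008,0.3],[0,0,0.012,0,0,0,0.3],[0,0,0.003,0,0,0,0.3],[0,0,0,0,0,0,0.3],[0,0,0,0,0,0,1],[0,0,0,0,0,0,1],[0,0,0,0,0,0,1],[0,0,0,0,0,0,1]], "force": 80}}

```text
t: 27.68
tcp_pos: [0.4209, -0.3634, -0.0372]
tool_rot: [1.0, -0.013, 0.0, 0.0]
force: [-0.8, 0.2, 5.3]
finger_gap: 0.146
gripper_force: 78.6
```

Call:
{"name": "apply_moves", "arguments": {"plan": [[0,0,-0.056,0,0,0,1],[0,0,-0.056,0,0,0.05,1],[0.0016,-0.0545,0,0,0,0,1],[0.0016,-0.0545,0,0,0,0,1],[0.0016,-0.0545,0,0,0,0,1],[0.0016,-0.0545,0,0,0,0,1],[0.0016,-0.0545,0,0,0,0,1],[0.0016,-0.0545,0,0,0,0,1]]}}

```text
t: 28.68
tcp_pos: [0.4552, -0.0361, 0.0741]
tool_rot: [0.999, -0.038, 0.0, -0.0]
force: [1.1, -0.6, -0.5]
finger_gap: 0.145
gripper_force: 78.3
```

Call:
{"name": "apply_moves", "arguments": {"plan": [[0.0016,-0.0545,0,0,0,0,1],[0.0016,-0.0545,0,0,0,0,1],[0.0016,-0.0545,0,0,0,0,1],[0.0016,-0.0545,0,0,0,0,1],[0.0016,-0.0545,0,0,0,0,1],[0,0,0,0,0,0,1],[0,0,0,0,0,0,1]]}}

```text
t: 29.55
tcp_pos: [0.4831, 0.233, 0.0738]
tool_rot: [0.999, -0.038, -0.001, 0.0]
force: [-1.3, 0.6, -0.7]
finger_gap: 0.148
gripper_force: 78.4
```

Call:
{"name": "apply_moves", "arguments": {"plan": [[0,0,0.035,0,0,0,1],[0,0,0.018,0,0,0,1],[0,0,0,0,0,0,1],[0.008,0,0,0,0,0,1],[0.006,0,0,0,0,0,1],[0.004,0,0,0,0,0,1],[0.004,0,0,0,0,0,1],[0,0,0,0,0,0,1]]}}

```text
t: 30.55
tcp_pos: [0.5037, 0.2314, 0.0209]
tool_rot: [0.999, -0.038, -0.002, 0.0]
force: [-4.3, 0.0, -0.7]
finger_gap: 0.147
gripper_force: 78.3
```

Call:
{"name": "apply_moves", "arguments": {"plan": [[0.003,0,0,0,0,0,1],[0.003,0,0,0,0,0,1],[0.003,0,0,0,0,0,1],[0,0,0,0,0,0,1]]}}

```text
t: 31.05
tcp_pos: [0.5075, 0.2304, 0.0201]
tool_rot: [0.999, -0.038, -0.007, 0.001]
force: [-11.1, 1.0, 1.5]
finger_gap: 0.139
gripper_force: 78.6
```

Call:
{"name": "apply_moves", "arguments": {"plan": [[0.002,0,0,0,0,0,1],[0.002,0,0,0,0,0,1],[0.002,0,0,0,0,0,1],[0,0,0,0,0,0,1]]}}

```text
t: 31.55
tcp_pos: [0.5186, 0.2303, 0.0208]
tool_rot: [0.999, -0.038, -0.002, 0.0]
force: [-5.7, -0.1, -1.5]
finger_gap: 0.143
gripper_force: 78.3
```

Past the toe with a snug push of 6–11 N. I'll continue in to the stop.

Call:
{"name": "apply_moves", "arguments": {"plan": [[0.004,0,0,0,0,0,1],[0.004,0,0,0,0,0,1],[0.004,0,0,0,0,0,1],[0,0,0,0,0,0,1]]}}

```text
t: 32.05
tcp_pos: [0.5334, 0.2295, 0.0211]
tool_rot: [0.999, -0.038, 0.0, -0.0]
force: [-2.8, 0.6, -4.2]
finger_gap: 0.144
gripper_force: 78.2
```

Call:
{"name": "apply_moves", "arguments": {"plan": [[0.003,0,0,0,0,0,1],[0.003,0,0,0,0,0,1],[0.003,0,0,0,0,0,1],[0,0,0,0,0,0,1]]}}

```text
t: 32.55
tcp_pos: [0.5427, 0.2288, 0.0213]
tool_rot: [0.999, -0.038, 0.001, -0.0]
force: [-2.9, -0.3, -4.9]
finger_gap: 0.145
gripper_force: 78.2
```

Call:
{"name": "apply_moves", "arguments": {"plan": [[0.001,0,0.0005,0,0,0,1],[0.001,0,0.0005,0,0,0,1],[0.001,0,0,0,0,0,1],[0,0,0,0,0,0,1]]}}

```text
t: 33.05
tcp_pos: [0.5449, 0.2286, 0.0204]
tool_rot: [0.999, -0.038, 0.0, -0.0]
force: [-4.5, -0.2, -3.5]
finger_gap: 0.144
gripper_force: 78.4
```

Call:
{"name": "apply_moves", "arguments": {"plan": [[0.001,0,0,0,0,0,1],[0.001,0,0,0,0,0,1],[0,0,0,0,0,0,1]]}}

```text
t: 33.42
tcp_pos: [0.545, 0.2285, 0.0202]
tool_rot: [0.999, -0.038, -0.002, 0.0]
force: [-7.2, 1.1, -2.7]
finger_gap: 0.139
gripper_force: 78.6
```

Call:
{"name": "apply_moves", "arguments": {"plan": [[0.001,0,0.001,0,0,0,1],[0.001,0,0.001,0,0,0,1],[0,0,0,0,0,0,1]]}}

```text
t: 33.8
tcp_pos: [0.5448, 0.2285, 0.0199]
tool_rot: [0.999, -0.038, -0.004, 0.0]
force: [-12.2, 0.6, 11.8]
finger_gap: 0.143
gripper_force: 80.4
```

Call:
{"name": "apply_moves", "arguments": {"plan": [[-0.002,0,0,0,0,0,0.4],[0,0,0,0,0,0,0.4],[0,0,0,0,0,0,0.4],[0,0,-0.03,0,0,0,0.4],[0,0,-0.05,0,0,0,0.4],[0,0,-0.03,0,0,0,0.4],[-0.03,0.05,0,0,0,0,0.4],[-0.03,0.05,0,0,0,0,0.4]]}}

```text
t: 34.8
tcp_pos: [0.4834, 0.132, 0.1302]
tool_rot: [0.999, -0.037, 0.005, 0.0]
force: [0.3, -0.8, -0.9]
finger_gap: 0.299
gripper_force: 0.0
```

Call:
{"name": "apply_moves", "arguments": {"plan": [[0,0.055,0,0,0,0,0.3],[0,0.055,0,0,0,0,0.3],[0,0.055,0,0,0,0,0.3],[0,0,0,0,0,0,0.3]]}}

```text
t: 35.3
tcp_pos: [0.4709, -0.0367, 0.1296]
tool_rot: [0.999, -0.041, 0.004, 0.002]
force: [-0.3, 0.3, 0.7]
finger_gap: 0.354
gripper_force: 0.0
```

```bash
python3 - <<'E'
from h import *
s=sense(); print(s["tcp_pos"],s["finger_gap"],s["tool_rot"])
t=snapshot("top")[:,:,::-1]; cv2.imwrite("pics/t9.png",t); sc=snapshot("scene")[:,:,::-1]; cv2.imwrite("pics/s9.png",sc)
S=2000
def yel(im,n,z):
    w=warp(n,im,z,.5,.64,.14,.32,S); b,g,r=[w[:,:,i].astype(int) for i in range(3)]
    ys,xs=np.nonzero((r-b>60)); print(n,"foot mask x",.64-np.percentile(ys,[2,98])/S,"y",.32-np.percentile(xs,[2,98])/S)
for f in("top0","t8","t9"): yel(cv2.imread(f"pics/{f}.png"),"top",.071)
for f in("scene0","s7","s8","s9"):
    im=cv2.imread(f"pics/{f}.png")[235:300,160:230].astype(int); ys,xs=np.nonzero(im[:,:,2]-im[:,:,0]>60); print(f,len(ys),235+np.percentile(ys,[2,50,98]),160+np.percentile(xs,[2,98]))
# plates in the pile: light pixels at z .063
w=warp("top",t,.063,.5,.60,.17,.29,S); b,g,r=[w[:,:,i].astype(int) for i in range(3)]
m=((g>170)&(abs(r-b)<14)).astype(np.uint8)
for c in cv2.findContours(m,cv2.RETR_EXTERNAL,cv2.CHAIN_APPROX_NONE)[0]:
    if cv2.contourArea(c)>600: q=cv2.minAreaRect(c); print("lt",.6-q[0][1]/S,.29-q[0][0]/S,np.array(q[1])/2,q[2])
# guard grip (z .098): dark mask without block
w=warp("top",t,.098,.40,.53,.28,.40,S); b,g,r=[w[:,:,i].astype(int) for i in range(3)]
for th in(40,50,60):
    m=cv2.morphologyEx((g<th).astype(np.uint8),cv2.MORPH_OPEN,np.ones((7,7)))
    for c in cv2.findContours(m,cv2.RETR_EXTERNAL,cv2.CHAIN_APPROX_NONE)[0]:
        if cv2.contourArea(c)>1200: q=cv2.minAreaRect(c); print("grip",th,.53-q[0][1]/S,.40-q[0][0]/S,np.array(q[1])/2,q[2])
E
```

```text
[ 0.47085393 -0.03672475  0.12963147] 0.3539090456092674 [ 0.99913773 -0.04125044  0.00430285  0.00191922]
top foot mask x [0.5815 0.5585] y [0.2375 0.214 ]
top foot mask x [0.5815 0.559 ] y [0.2375 0.214 ]
top foot mask x [0.5815 0.5595] y [0.238  0.2145]
scene0 112 [260.22 266.   270.  ] [190.22 205.  ]
s7 112 [260.22 265.   270.  ] [190.22 205.  ]
s8 107 [260.12 265.   269.88] [191.   204.88]
s9 93 [260. 264. 268.] [191.   204.16]
lt 0.5467027015686035 0.2347162170410156 [26.13943863 40.44215393] 9.462322235107422
grip 40 0.4622518920898438 0.3224863739013672 [106.97315979   5.54400444] 82.09283447265625
grip 50 0.4675182876586914 0.35258536911010746 [57.81090927 17.06167221] 83.6598129272461
grip 50 0.4624850006103516 0.32260500335693365 [108.61160278   6.29325104] 81.8698959350586
grip 60 0.4634958419799805 0.3516799697875977 [68.71539307 18.73681068] 82.09283447265625
grip 60 0.4627064590454102 0.3225633926391602 [109.16052246   7.3323946 ] 82.09283447265625
```

```bash
python3 - <<'E'
from h import *
im=cv2.imread("pics/s9.png")[:,:,1]; z0=cv2.threshold(im[290:330,138:175],62,255,cv2.THRESH_BINARY_INV)[1]
n,l,st,ce=cv2.connectedComponentsWithStats(z0)
for i in range(1,n):
    if st[i][4]>30: print(st[i][:5]+[138,290,0,0,0],ce[i]+[138,290])
d=np.array([np.cos(.134),np.sin(.134)]);p=np.array([-d[1],d[0]]);c=np.array([.4684,.3547])
P=np.array([proj("scene",(*(c+a*.028*d+b*.007*p),z)) for a in(-1,1) for b in(-1,1) for z in(.08,.098)])
print(P.min(0),P.max(0),P.mean(0))
print("slot top-view check posts: left/right post px", proj("top",(.5003,.2314,.062)))
E
```

```text
[144 300  22  23 230] [155.13043478 310.67391304]
[142.19422749 297.22801296] [167.80257152 324.03775418] [155.02070117 310.51640668]
slot top-view check posts: left/right post px [225.69113255 248.48287597]
```

Call:
{"name": "apply_moves", "arguments": {"plan": [[0,-0.056,0,0,0,-0.072,0.35],[0,-0.056,0,0,0,-0.072,0.35],[0,-0.056,0,0,0,-0.072,0.35],[0,-0.056,0,0,0,0,0.35],[0,-0.056,0,0,0,0,0.35],[0,0,0,0,0,0,0.35]], "force": 60}}

```text
t: 36.15
tcp_pos: [0.4513, 0.2527, 0.1288]
tool_rot: [0.997, 0.074, 0.002, -0.001]
force: [-1.2, 0.1, 0.3]
finger_gap: 0.326
gripper_force: 0.0
```

Call:
{"name": "apply_moves", "arguments": {"plan": [[0.016,-0.049,0,0,0,0,0.35],[0.016,-0.049,0,0,0,0.014,0.35],[0,0,0,0,0,0,0.35],[0,0,0,0,0,0,0.35]]}}

```text
t: 36.65
tcp_pos: [0.4694, 0.3486, 0.1281]
tool_rot: [0.998, 0.064, -0.0, 0.0]
force: [-0.9, 0.1, -1.3]
finger_gap: 0.324
gripper_force: 0.0
```

Call:
{"name": "apply_moves", "arguments": {"plan": [[0,-0.006,0.025,0,0,0,0.35],[0,0,0.03,0,0,0,0.35],[0,0,0.02,0,0,0,0.35],[0,0,0.01,0,0,0,0.35],[0,0,0,0,0,0,1],[0,0,0,0,0,0,1],[0,0,0,0,0,0,1],[0,0,0,0,0,0,1]]}}

```text
t: 37.65
tcp_pos: [0.4694, 0.3551, 0.0439]
tool_rot: [0.998, 0.063, 0.001, -0.0]
force: [-0.1, 0.1, -0.6]
finger_gap: 0.148
gripper_force: 60.6
```

Call:
{"name": "apply_moves", "arguments": {"plan": [[0,0,-0.025,0,0,0,1],[0,0,-0.05,0,0,0,1],[0.005,0.042,0,0,0,0,1],[0.005,0.042,0,0,0,0,1],[0.005,0.042,0,0,0,0,1],[0,0,0,0,0,-0.171,1],[0,0,0,0,0,-0.171,1],[0,0,0,0,0,-0.171,1]]}}

```text
t: 38.65
tcp_pos: [0.4999, 0.2316, 0.1186]
tool_rot: [0.949, 0.317, 0.0, 0.0]
force: [-0.0, 1.0, -0.1]
finger_gap: 0.148
gripper_force: 60.7
```

Call:
{"name": "apply_moves", "arguments": {"plan": [[0,0,0,0,0,-0.171,1],[0,0,0,0,0,-0.171,1],[0,0,0,0,0,-0.171,1],[0,0,0,0,0,-0.171,1],[0,0,0,0,0,-0.171,1],[0,0,0,0,0,0,1],[0,0,0,0,0,0,1]]}}

```text
t: 39.52
tcp_pos: [0.4998, 0.2318, 0.1184]
tool_rot: [0.735, 0.679, 0.0, 0.0]
force: [-0.2, -0.3, -0.6]
finger_gap: 0.147
gripper_force: 60.7
```

```bash
python3 - <<'E'
from h import *
from scipy.spatial.transform import Rotation as Ro
s=sense(); M=Ro.from_quat(s["tool_rot"]).as_matrix(); print(s["tcp_pos"],s["force"],s["finger_gap"]); print(M.round(4)); print("yaw",np.arctan2(M[1,0],M[0,0]))
e=np.array([.5003,.2310,s["tcp_pos"][2]])-s["tcp_pos"]; print("tool shift",(M.T@e).round(4))
E
```

```text
[0.49982277 0.23178743 0.11844746] [-0.18379081 -0.31067627 -0.58278363] 0.14721973449848913
[[ 7.930e-02  9.969e-01  2.000e-04]
 [ 9.969e-01 -7.930e-02  1.000e-04]
 [ 1.000e-04  2.000e-04 -1.000e+00]]
yaw 1.4914453857603023
tool shift [-0.0007  0.0005  0.    ]
```

Call:
{"name": "apply_moves", "arguments": {"plan": [[0,0,0.015,0,0,0,1],[0,0,0.006,0,0,0,1],[0,0,0.004,0,0,0,1],[0,0,0.004,0,0,0,1],[0,0,0,0,0,0,1]]}}

```text
t: 40.15
tcp_pos: [0.4997, 0.2317, 0.089]
tool_rot: [0.734, 0.679, -0.0, -0.0]
force: [0.2, 0.1, -0.8]
finger_gap: 0.144
gripper_force: 60.8
```

Call:
{"name": "apply_moves", "arguments": {"plan": [[0,0,0.004,0,0,0,1],[0,0,0.004,0,0,0,1],[0,0,0,0,0,0,1]]}}

```text
t: 40.52
tcp_pos: [0.4995, 0.2316, 0.0809]
tool_rot: [0.734, 0.679, -0.0, -0.0]
force: [-1.0, -1.4, -0.5]
finger_gap: 0.144
gripper_force: 60.7
```

Lower edge is about 45 mm up, already in the slots, with no contact force. Continuing down.

Call:
{"name": "apply_moves", "arguments": {"plan": [[0,0,0.006,0,0,0,1],[0,0,0.006,0,0,0,1],[0,0,0.006,0,0,0,1],[0,0,0,0,0,0,1]]}}

```text
t: 41.02
tcp_pos: [0.4996, 0.2317, 0.0626]
tool_rot: [0.734, 0.679, -0.0, -0.0]
force: [0.3, -0.6, -0.6]
finger_gap: 0.144
gripper_force: 60.7
```

Call:
{"name": "apply_moves", "arguments": {"plan": [[0,0,0.006,0,0,0,1],[0,0,0.004,0,0,0,1],[0,0,0.002,0,0,0,1],[0,0,0,0,0,0,1]]}}

```text
t: 41.52
tcp_pos: [0.4996, 0.2317, 0.051]
tool_rot: [0.734, 0.679, -0.0, -0.0]
force: [0.1, -1.6, -1.2]
finger_gap: 0.147
gripper_force: 60.7
```

Call:
{"name": "apply_moves", "arguments": {"plan": [[0,0,0.001,0,0,0,1],[0,0,0.001,0,0,0,1],[0,0,0.001,0,0,0,1],[0,0,0,0,0,0,1]]}}

```text
t: 42.02
tcp_pos: [0.4999, 0.2317, 0.0483]
tool_rot: [0.734, 0.679, 0.0, 0.0]
force: [-0.1, -2.5, -0.8]
finger_gap: 0.147
gripper_force: 60.9
```

Call:
{"name": "apply_moves", "arguments": {"plan": [[0,0,0.001,0,0,0,1],[0,0,0,0,0,0,1]]}}

```text
t: 42.28
tcp_pos: [0.4999, 0.2317, 0.0473]
tool_rot: [0.734, 0.679, 0.0, 0.0]
force: [-0.3, -2.8, -0.1]
finger_gap: 0.146
gripper_force: 60.9
```

Call:
{"name": "apply_moves", "arguments": {"plan": [[0,0,0.001,0,0,0,1],[0,0,0.001,0,0,0,1],[0,0,0,0,0,0,1]]}}

```text
t: 42.65
tcp_pos: [0.5001, 0.2316, 0.0467]
tool_rot: [0.734, 0.679, 0.0, 0.0]
force: [-1.5, -3.2, 9.9]
finger_gap: 0.149
gripper_force: 62.2
```

Call:
{"name": "apply_moves", "arguments": {"plan": [[0,0,0,0,0,0,0.3],[0,0,0,0,0,0,0.3],[0,0,0,0,0,0,0.3],[0,0,-0.02,0,0,0,0.3],[0,0,-0.05,0,0,0,0.3],[0,0,0,0,0,0.171,0.3],[0,0,0,0,0,0.171,0.3],[0,0,0,0,0,0.171,0.3]]}}

```text
t: 43.65
tcp_pos: [0.4997, 0.232, 0.1153]
tool_rot: [0.883, 0.468, 0.0, -0.0]
force: [-0.2, -0.2, -0.2]
finger_gap: 0.348
gripper_force: 0.0
```

Call:
{"name": "apply_moves", "arguments": {"plan": [[0,0,0,0,0,0.171,1],[0,0,0,0,0,0.171,1],[0,0,0,0,0,0.171,1],[0,0,0,0,0,0.171,1],[0,0,0,0,0,0.171,1],[0,0,0,0,0,0.15,1],[0,0,0,0,0,0,1]]}}

```text
t: 44.52
tcp_pos: [0.4997, 0.2319, 0.1151]
tool_rot: [1.0, -0.011, -0.0, -0.0]
force: [-0.2, -0.8, 0.5]
finger_gap: -0.002
gripper_force: 0.0
```

```bash
python3 - <<'E'
from h import *
from scipy.spatial.transform import Rotation as Ro
s=sense(); M=Ro.from_quat(s["tool_rot"]).as_matrix(); print(s["tcp_pos"],"yaw",np.arctan2(M[1,0],M[0,0]))
t=cv2.imread("pics/t9.png"); S=4000
w=warp("top",cv2.imread("pics/top0.png"),.062,.43,.49,-.04,.10,S); g=cv2.cvtColor(w,cv2.COLOR_BGR2GRAY)
# cap middle: grey-level run along the key row (x=.457)
row=g[int((.49-.457)*S)-10:int((.49-.457)*S)+10].mean(0)
for i in range(0,len(row),8): print(round(.10-i/S,3),int(row[i]),end="; ")
E
```

```text
[0.49970981 0.23187314 0.11507656] yaw -0.022496193621943706
0.1 82; 0.098 119; 0.096 171; 0.094 184; 0.092 174; 0.09 176; 0.088 195; 0.086 136; 0.084 66; 0.082 77; 0.08 146; 0.078 180; 0.076 169; 0.074 169; 0.072 175; 0.07 179; 0.068 178; 0.066 178; 0.064 178; 0.062 178; 0.06 178; 0.058 177; 0.056 177; 0.054 177; 0.052 179; 0.05 187; 0.048 167; 0.046 129; 0.044 98; 0.042 60; 0.04 114; 0.038 138; 0.036 34; 0.034 103; 0.032 146; 0.03 131; 0.028 130; 0.026 128; 0.024 128; 0.022 128; 0.02 128; 0.018 130; 0.016 128; 0.014 115; 0.012 88; 0.01 47; 0.008 97; 0.006 202; 0.004 107; 0.002 81; 0.0 118; -0.002 136; -0.004 132; -0.006 128; -0.008 128; -0.01 127; -0.012 127; -0.014 126; -0.016 128; -0.018 130; -0.02 108; -0.022 75; -0.024 70; -0.026 124; -0.028 168; -0.03 182; -0.032 174; -0.034 174; -0.036 173; -0.038 173;
```

Call:
{"name": "apply_moves", "arguments": {"plan": [[-0.0095,0.0528,0,0,0,0,1],[-0.0095,0.0528,0,0,0,0,1],[-0.0095,0.0528,0,0,0,0,1],[-0.0095,0.0528,0,0,0,0,1],[0,0,0.04,0,0,0,1],[0,0,0.035,0,0,0,1],[0,0,0,0,0,0,1],[0,0,0,0,0,0,1]]}}

```text
t: 45.52
tcp_pos: [0.4573, 0.0216, 0.0409]
tool_rot: [1.0, -0.011, 0.0, 0.0]
force: [1.1, -0.1, 0.1]
finger_gap: 0.003
gripper_force: 0.0
```

Call:
{"name": "apply_moves", "arguments": {"plan": [[0,0,0.01,0,0,0,1],[0,0,0.008,0,0,0,1],[0,0,0.004,0,0,0,1],[0,0,0.004,0,0,0,1],[0,0,0.002,0,0,0,1],[0,0,0.001,0,0,0,1],[0,0,0,0,0,0,1]]}}

```text
t: 46.4
tcp_pos: [0.4571, 0.0215, 0.0116]
tool_rot: [1.0, -0.012, 0.0, 0.0]
force: [0.9, 0.9, 4.2]
finger_gap: -0.0
gripper_force: 1.7
```

Call:
{"name": "apply_moves", "arguments": {"plan": [[0,0,0.001,0,0,0,1],[0,0,0.001,0,0,0,1],[0,0,0,0,0,0,1]]}}

```text
t: 46.78
tcp_pos: [0.4572, 0.0215, 0.0112]
tool_rot: [1.0, -0.012, 0.001, 0.0]
force: [-1.4, 0.9, 22.3]
finger_gap: 0.002
gripper_force: 10.6
```

Call:
{"name": "apply_moves", "arguments": {"plan": [[0,0,-0.02,0,0,0,1],[0,0,-0.055,0,0,0,1],[0,0,-0.05,0,0,0,1],[-0.01,0.055,0,0,0,0,1],[-0.02,0.055,0,0,0,0,1],[-0.02,0.055,0,0,0,0,1],[-0.01,0.055,0,0,0,0,1],[0,0.055,0,0,0,0,1]]}}

```text
t: 47.78
tcp_pos: [0.388, -0.2527, 0.1339]
tool_rot: [1.0, -0.013, -0.001, -0.001]
force: [1.5, -0.7, 0.7]
finger_gap: 0.003
gripper_force: 0.0
```

```bash
python3 - <<'E'
from h import *
s=sense(); print(s["tcp_pos"],s["t"])
sc=snapshot("scene")[:,:,::-1]; t=snapshot("top")[:,:,::-1]
o=np.zeros((590,790,3),np.uint8)
o[:300,:400]=cv2.resize(sc[225:330,150:290],(400,300),interpolation=cv2.INTER_CUBIC)
o[:300,405:785]=cv2.resize(sc[230:305,255:350],(380,300),interpolation=cv2.INTER_CUBIC)
o[305:585]=cv2.resize(t[195:290,170:438],(790,280),interpolation=cv2.INTER_CUBIC)
cv2.imwrite("pics/m10.png",o)
E
```

```text
[ 0.38802607 -0.25269628  0.13390884] 47.775
```

View pics/m10.png

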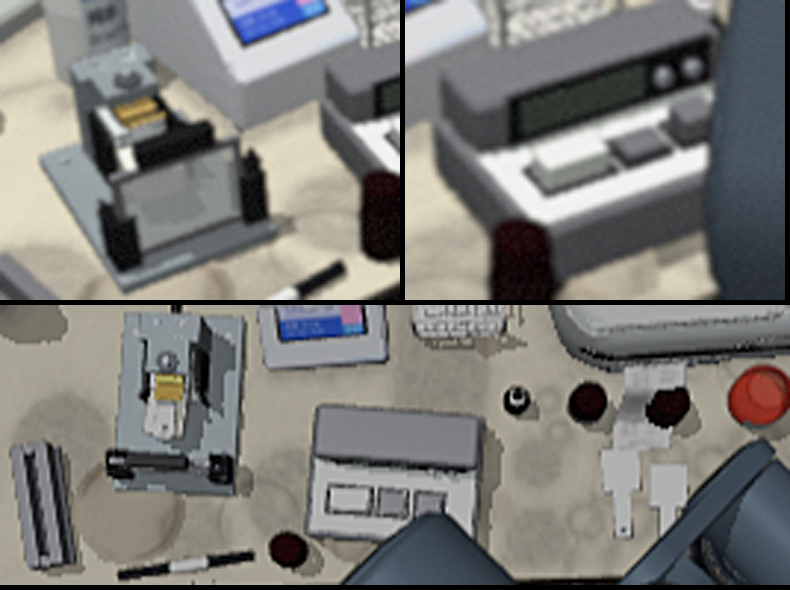

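The guard is seated in both posts (crop centre about (180,200)). The middle key is down and the others up, the pile is home, the spare plates lie on the bench and the bottles are undisturbed.

Call:
{"name": "apply_moves", "arguments": {"plan": [[0,0,0,0,0,0,1],[0,0,0,0,0,0,1]]}}

```text
t: 48.12
tcp_pos: [0.3893, -0.2499, 0.1339]
tool_rot: [1.0, -0.011, -0.001, -0.001]
force: [-0.7, -0.0, 0.4]
finger_gap: 0.001
gripper_force: 0.0
```

```bash
python3 -c "
from station import *
print(sign_off())"
```

```text
the job is handed in; nothing more can be done
None
```

I finished every step and handed the job in at about 48 s; the hand-in returned no verdict, but the last pictures show the thick bar and two plates home with the foot lifted, the guard down in its slots, the middle key latched with the others up, two spare plates on the bench and the bottles where they stood.

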